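# Stow a jar in a slant-lid caddy and latch it for the road

## Task

Get the food truck ready to drive: take the short jar with the white cap out of the leaning rack and stand it upright on the floor of the open metal caddy. Then shut the caddy's sloping lid, hook the latch's wire bail over the keeper on the lid, and press the latch lever right down past centre until it stays flat and holds the bail tight. Leave the tall steel shaker, the white tub and the steel bowl where they are.

Things in the scene. Friction and masses are not known exactly. Their poses are not given: they have to be found in the camera images.
- jar: Loose short amber glass jar, 70 mm tall, 52 mm in diameter up to 46 mm, then a white cap 47 mm in diameter from 53 to 70 mm; 0.15 to 0.3 kg. Origin: centre of its underside; z is its own axis. It starts in either bay of the rack, leaning 30 degrees with its top towards the rack's -x (robot's side). Lift it out along its own axis.
- rack: Fixed wooden rack, 190 mm wide (y), 85 mm deep; origin on the counter under its middle, z up. Two bays at y = +55 and -55 mm hold items with their axis along (-0.5, 0, 0.866), underside centre at (13, +/-55, 25) mm. A tilted rest, 46 mm long, carries them on the robot's side; cheeks and divider stand 12 mm above the tilted floor.
- caddy: Fixed aluminium box, 182 mm deep (x), 180 wide (y), walls and floor 5 mm. Origin: centre of its underside; z up; low front at -x. Its top is a 30 degree slope from z = 45 mm (front, x = -91) to 150 mm (rear). Lower part: fixed panel with the latch at y = 0; upper part: the lid. With the lid up the opening runs from x = -26 to 86 mm; the jar stands well at x = 25, y = 0.
- lever_pivot (a point): Latch lever's pivot axis (along y), 18 mm off the slope: at (-61, 0, 83) mm in the caddy's frame. The point's frame has x up the slope, i.e. (0.866, 0, 0.5) of the caddy, y as the caddy, z off the slope, (-0.5, 0, 0.866). Slope frame below: a (along x) and n (along z), with n = 0 on the surface, so this pivot is a = 0, n = 18 mm. Directions: 0 deg = up the slope, 90 = off it.
- lid (a joint): Lid angle in rad: 0 shut on the slope, 2.09 vertical, starts 2.0 to 2.15, most 2.35. Plate 135 x 180 x 6 mm hinged along y at its rear edge (a = 165, n = 0; shut, its outer face is n = 0 from a = 30 to 165). Stays when near vertical; lowered below about 1.3 rad it sinks slowly shut by itself. About 3 N at 110 mm from the hinge pushes it; moves slowly (damped).
- lid_edge (a point): Middle of the lid's free edge, on its outer face, 135 mm from the hinge: the top edge when the lid is up, the front edge when it is shut.
- keeper_seat (a point): On the lid, where the crossbar's centre sits when latched: a = 42, n = 14 mm, y = 0 with the lid shut; x, z as in the slope frame then. Keeper: dark steel block 26 mm wide, 12 high, a = 34 to 62; on its front end a tooth 22 mm wide (a = 35 to 40), 21 mm high, with a lip at its top back to a = 43 (n = 18 to 21). The bar drops behind the tooth onto the block.
- lever (a joint): Lever angle in rad: 0 pressed flat (closed), starts 1.85 to 2.25, most 2.3. Handle: steel plate 4 mm thick, 18 to 26 wide, 50 long, its direction 185 deg - lever. Stays where left (friction 0.05 Nm). Bail hooked, pressing takes up to about 6 N near the tip; dead centre is near 0.45 rad, past it the bail's springs pull it shut.
- lever_tip (a point): Middle of the end of the lever's handle, 50 mm from lever_pivot.
- bail_pivot (a point): Axis (along y) on which the bail swings; carried by the lever, 14 mm from lever_pivot in direction 200 deg - lever.
- bail (a joint): Swing of the bail against the lever in rad; its direction from bail_pivot is 2.9 deg - lever + bail (slope frame). It starts on its stop at about 4.5, leaning out towards the robot; it swings freely, and once past upright falls over towards the lid.
- bail_bar (a point): Middle of the crossbar (along y) of the bail, a loop of 4 mm steel wire, bar 51 mm from bail_pivot; legs 36 mm apart pass either side of the shorter lever and stretch up to 9 mm on springs (5 N per mm). The bar ends in two balls, 8 mm in diameter, 52 mm over their outsides: take them between the fingers across y; the bail turns freely in that grip.
- shaker: Loose tall steel shaker, 107 mm tall, 52 mm in diameter, with a domed top, in the other bay of the rack. Leave it alone. Origin: centre of its underside.
- tub: Loose white plastic tub, 95 mm tall, 68 mm in diameter, to the right of the caddy. Leave it alone. Origin: centre of its underside.
- bowl: Loose steel bowl, 110 mm across, 50 mm high, beyond the work to the left of the caddy. Leave it alone. Origin: centre of its underside.

How it is judged:
By the outcome, as a careful person would: the job done as asked, in the order asked, and still so for the second after the job is handed in, with the robot touching nothing.
It also fails if it takes over 67 s, if anything falls off the work surface, if the arm or the gripper's body presses on something with over 40 N, if the wrist force passes 120 N, or if a joint passes its speed limit or range.

## Robot

A 6-joint arm with a two-finger parallel gripper is mounted at the origin on the work surface. World frame = base frame: x ahead of the robot, y to its left, z up, the work surface at z = 0. Lengths are in m, angles in rad, forces in N, time in s.
With the tool pointing down it reaches from about 0.425 to 0.95 m from the base axis. Payload 3.5 kg.
Tool frame: the origin (TCP) lies at the centre of the arm's flange, where the gripper is bolted on; the fingertips stand 173 mm ahead of it and the grasp point (between the pads) lies 155 mm ahead of it (ctrl.tcp_to_grasp is the distance from the TCP to the grasp point, in m); z points along the fingers, x is the direction in which the jaws open and shut, and the axes are right-handed (so a half turn about z gives the same grasp; the last joint's range is limited). The gripper opens to 85 mm and grips with 20 to 120 N. Pads are 22 mm wide; open, the fingers measure 114 mm over their backs; the gripper's body (76 mm by 85 mm) begins 54 mm behind the grasp point. The pads swing forward as they close: fully open they stand 13 mm farther back than shut.
Start: joints at [1.09, 0.286, 1.577, -0, 1.279, -0.15], TCP at [0.219, 0.638, 0.405] pointing down, gripper open.
Joint ranges: [-2.77, 2.77], [-0.9, 2.22], [0.21, 2.48], [-1.53, 4.67], [0.24, 2.81], [-2.84, 2.84]. Speed limits (rad/s): [2.79, 2.79, 3.14, 3.14, 3.14, 3.14].

## Interface

Orientations are given as a unit quaternion [x, y, z, w].
In Python, from plant import readout, imaging, ctrl, spotter gives the robot as it stands.
- The arm moves only by the tool apply_moves, never from a script. Its argument "steps" is a list of rows, each an object of numbers: "tx", "ty", "tz": the shift along the tool's x, y, z in mm; "wx", "wy", "wz": the turn, a rotation vector about the tool's x, y, z in rad. In form: [{"tx": .., "ty": .., "tz": .., "wx": .., "wy": .., "wz": ..}, ...]. A call has 1 to 12 rows; each row is the pose to reach, as a shift and turn from the pose commanded when the call began, along the tool's axes at that moment; what a row does not reach only later rows make up. A row lasts 1/10 s, in which the tool goes at most 50 mm and 8.59 degrees, less where a joint would pass 70% of its speed; a pose out of reach is approached as far as the arm can. A call with a gripper value outside its range is refused whole. "hand" is the opening, from 0 (shut) to 1 (fully open), set as the call begins (left out, the last holds). The fingers move at their own pace and stop on an object; "force" is the grip in N (left out, the last holds). Time passes only in rows, so rows that repeat a pose let the fingers close. It gives the time, the measured TCP pose, the force and the opening at its end, in the units of the state.
- readout.get_state(): the state, without advancing time (a new reading comes with each control period).
- imaging.read_camera(name): name is "scene" or "top"; returns a dict with "img" (384x512x3 uint8, red, green, blue), "vfov" (degrees; the focal length in pixels is half the picture's height over the tangent of half this angle, whatever the lens; pixels are square), "cx", "cy" (the principal point, pixels), "R" (3x3) and "t" (3): a world point X has camera coordinates R X + t. Camera axes: x right, y down, z forward; pixel columns grow to the right and rows downward; lengths in m; the calibration is good to about 2 mm. A picture is of the moment at which its call begins. There is no depth.
- ctrl.sign_off(): hands the job in, once; it reports no verdict.
Trained networks look in the newest picture that a camera, given by its name, has taken for a name from the list of things; names that differ only in an ending like _2 or _b are one class to them, and where a whole thing is asked for, a point or a joint stands for the part that bears it (a point fixed in the world has none). Each returns a list of dicts, best first, with "confidence" (0 to 1); they miss things now and then, are a little off and sometimes report something else, mostly with a low value. They report only what shows in the picture. A call takes as long as a camera call.
- spotter.trace(camera, label): "region" (384x512 bool, what is visible of it) and "uv" ([column, row] in pixels, amid what is visible of it).
The state is a dict: "time": time; "qpos": joint angles; "dq": joint speeds; "joint_efforts": joint torques, N m; "eef_pos": TCP position; "tcp_rot": TCP orientation; "contact_force": force on the tool from outside, world axes, zero at the start; "wrist_torque": the same for the moment, N m; "opening": opening from 0.0 (shut) to 1.0 (fully open).
Only numpy, scipy, OpenCV 4.12 (cv2) and the standard library are available. Lean on these libraries where they do the work, as an engineer would, in place of code of your own. Each camera call takes 0.05 s, during which the arm holds its last target.

## Working session

There is one attempt and no reset: what is moved stays moved. The work goes in short steps, Python scripts to look and compute and a tool call to move; the robot and the scene stay as the last step left them, time stands still between calls to the robot, and variables do not carry over. Pictures are saved under pics/ and viewed, and the job is handed in when it is done.

Besides the shell and the picture viewer there is one more tool, called after ">>>" as name(argument=value, ...), one argument or row to a line, values as JSON. apply_moves: Moves the arm, as the interface text tells. Its arguments: {"type":"object","properties":{"steps":{"type":"array","items":{"type":"object","properties":{"tx":{"type":"number"},"ty":{"type":"number"},"tz":{"type":"number"},"wx":{"type":"number"},"wy":{"type":"number"},"wz":{"type":"number"}}}},"hand":{"type":"number"},"force":{"type":"number"}},"required":["steps"]}

```bash
ls -la; mkdir -p pics; python3 - <<'E'
from plant import readout, imaging, ctrl, spotter
import cv2,numpy as np,pickle
s=readout.get_state(); print({k:np.round(v,3) for k,v in s.items()})
print(ctrl.tcp_to_grasp)
d={}
for c in ("scene","top"):
    p=imaging.read_camera(c); d[c]=p
    cv2.imwrite(f"pics/{c}0.png",cv2.resize(p["img"][:,:,::-1],None,fx=1.5,fy=1.5,interpolation=cv2.INTER_CUBIC))
    print(c,p["vfov"],p["cx"],p["cy"],np.round(p["R"],3).tolist(),np.round(p["t"],3))
    print([k for k in p])
    for l in ["jar","rack","caddy","lid","lever","bail","shaker","tub","bowl","keeper_seat"]:
        r=spotter.trace(c,l)
        d[c,l]=r
        print(c,l,[(round(q["confidence"],2),np.round(q["uv"]),int(q["region"].sum())) for q in r])
pickle.dump(d,open("d0.pkl","wb"))
E
```

```text
total 12
drwxr-xr-x  3 agent agent 4096 Dec  7 16:03 .
drwxr-xr-x 23 root  root  4096 Dec  7 16:03 ..
drwxr-xr-x  2 agent agent 4096 Dec  7 16:03 pics
{'time': np.float64(0.0), 'qpos': array([ 1.09 ,  0.287,  1.578,  0.   ,  1.279, -0.15 ]), 'dq': array([-0.001, -0.   , -0.   , -0.   ,  0.001,  0.001]), 'joint_efforts': array([ 1.0000e-03, -4.0599e+01, -2.9262e+01, -0.0000e+00,  6.0000e-03,
        0.0000e+00]), 'eef_pos': array([0.219, 0.638, 0.403]), 'tcp_rot': array([ 0.814,  0.581, -0.001,  0.001]), 'contact_force': array([-0.829,  0.035, -0.216]), 'wrist_torque': array([-0.002, -0.007,  0.005]), 'opening': np.float64(1.0)}
0.1547
scene 43.8752430695297 253.99327902987108 188.8511857927405 [[0.871, 0.49, -0.018], [0.273, -0.516, -0.812], [-0.408, 0.702, -0.584]] [-0.53  -0.078  1.76 ]
['img', 'vfov', 'cx', 'cy', 'R', 't']
scene jar []
scene rack [(0.68, array([203., 191.]), 11)]
scene caddy [(0.86, array([242., 209.]), 5662)]
scene lid [(0.77, array([246., 178.]), 2188), (0.47, array([241., 206.]), 5657)]
scene lever [(0.68, array([217., 189.]), 150)]
scene bail []
scene shaker [
[... 256 characters left out ...]
208635991951 255.17600955403313 185.60741190959962 [[0.022, -1.0, -0.011], [-0.982, -0.019, -0.189], [0.188, 0.015, -0.982]] [-0.015  0.623  1.255]
['img', 'vfov', 'cx', 'cy', 'R', 't']
top jar [(0.52, array([196., 220.]), 280)]
top rack [(0.86, array([180., 220.]), 732)]
top caddy [(0.77, array([278., 194.]), 4269)]
top lid [(0.85, array([286., 164.]), 637)]
top lever [(0.54, array([272., 222.]), 100)]
top bail [(0.46, array([263., 235.]), 27)]
top shaker [(0.83, array([159., 232.]), 368)]
top tub [(0.86, array([379., 210.]), 437), (0.44, array([270., 222.]), 78)]
top bowl [(0.61, array([225., 140.]), 798)]
top keeper_seat [(0.88, array([289., 166.]), 749), (0.68, array([195., 221.]), 262)]
```

View pics/scene0.png

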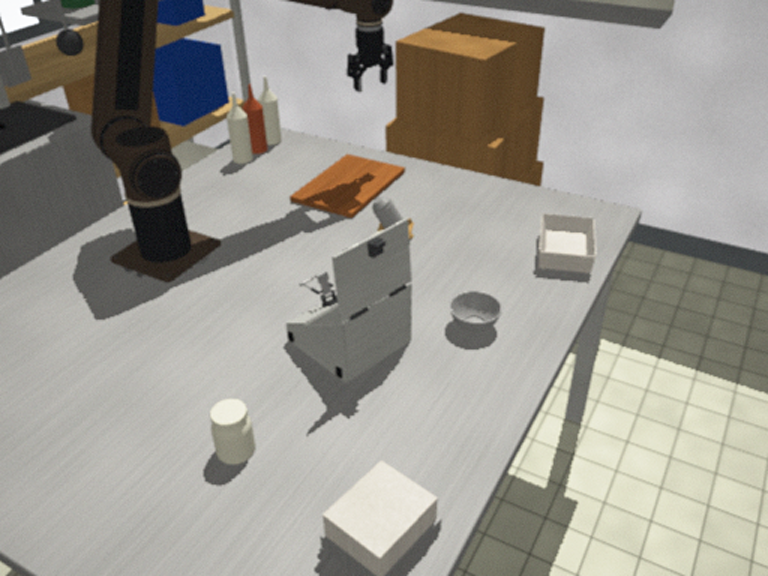

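View pics/top0.png

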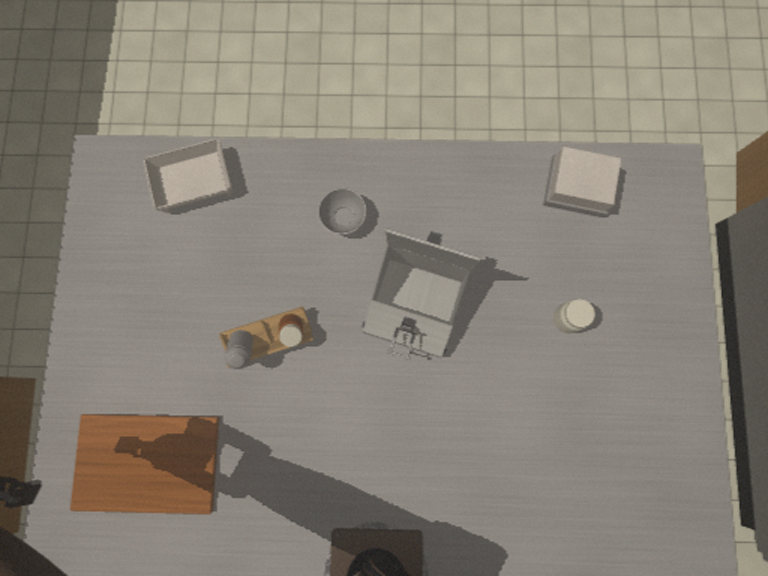

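The scene view shows the caddy at about (350,310) in the enlarged picture, with the rack hidden behind it. In the top view the jar is in the right bay at (290,332), the shaker is at (237,350), and the latch and bail are at (407,335). I'll zoom in.

```bash
python3 - <<'E'
import pickle,cv2,numpy as np
d=pickle.load(open("d0.pkl","rb"))
def crop(c,x0,y0,w,h,f,n):
    im=d[c]["img"][y0:y0+h,x0:x0+w,::-1]
    cv2.imwrite(n,cv2.resize(im,None,fx=f,fy=f,interpolation=cv2.INTER_CUBIC))
crop("top",135,145,200,105,4,"pics/topz.png")
crop("scene",180,125,110,140,4,"pics/scz.png")
E
```

```text
(no output)
```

View pics/topz.png

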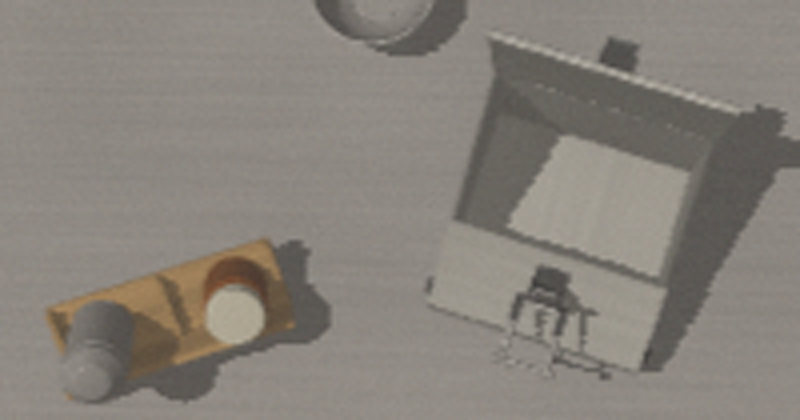

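View pics/scz.png

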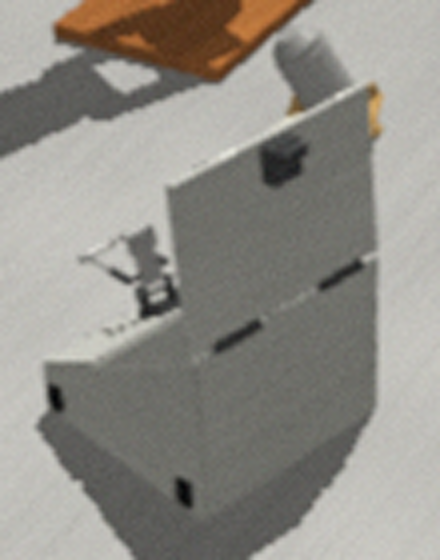

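```bash
cat > h.py <<'E'
import numpy as np,cv2
from scipy.optimize import least_squares
from scipy.spatial.transform import Rotation as Ro
def proj(c,X):
    X=np.atleast_2d(X); p=X@np.array(c["R"]).T+c["t"]; f=192/np.tan(np.radians(c["vfov"]/2))
    return np.c_[f*p[:,0]/p[:,2]+c["cx"],f*p[:,1]/p[:,2]+c["cy"]]
def ray(c,uv):
    f=192/np.tan(np.radians(c["vfov"]/2)); R=np.array(c["R"])
    d=R.T@np.array([(uv[0]-c["cx"])/f,(uv[1]-c["cy"])/f,1]); return -R.T@c["t"],d/np.linalg.norm(d)
def atz(c,uv,z):
    o,d=ray(c,uv); return o+d*(z-o[2])/d[2]
def pose(p):  # x,y,yaw
    return Ro.from_euler('z',p[2]).as_matrix(),np.array([p[0],p[1],p[3] if len(p)>3 else 0.])
def w(p,X):
    R,t=pose(p); return np.atleast_2d(X)@R.T+t
def slope(a,n,y=0): # mm -> caddy frame m
    return np.array([-52+.866*a-.5*n,y,67.4+.5*a+.866*n])/1000
def lidpt(th,r,off,y): # r from hinge along plate, off outward of outer face (mm)
    b=np.radians(210)-th; d=np.array([np.cos(b),np.sin(b)]); n=np.array([d[1],-d[0]]) # shut: d=(-.866,-.5)-> n=(-.5,.866)
    h=np.array([90.9,149.9])+r*d+off*n
    return np.array([h[0],y,h[1]])/1000
E
cat > fit.py <<'E'
import pickle; from h import *
d=pickle.load(open("d0.pkl","rb"))
T=lambda u,v:((u+.5)/4-.5+135,(v+.5)/4-.5+145)
S=lambda u,v:((u+.5)/4-.5+180,(v+.5)/4-.5+125)
m=lambda *a:np.array(a)/1000
obs=[("top",m(-91,90,45),T(428,302)),("top",m(-91,-90,45),T(640,372)),("top",m(-26,90,82.5),T(455,220)),("top",m(-26,-90,82.5),T(664,288)),
("scene",m(91,-90,0),S(203,515)),("scene",m(-91,-90,45),S(45,362)),("scene",m(-91,-90,0),S(42,415)),("scene",m(91,-90,150),S(195,362)),("scene",m(91,90,150),S(377,258)),("scene",m(91,90,0),S(375,408)),
("scene",(135,0,-90),S(168,187)),("scene",(135,0,90),S(368,87)),("top",(135,0,90),T(490,35)),("top",(135,0,-90),T(742,112))]
def res(p):
    r=[]
    for c,X,uv in obs:
        if isinstance(X,tuple): X=lidpt(p[3],*X)
        r.append((proj(d[c],w(p[:3],X))[0]-uv))
    return np.array(r)
s=least_squares(lambda p:res(p).ravel(),[.7,-.05,-.3,2.1],loss='soft_l1')
print(s.x); print(np.round(res(s.x),1))
pickle.dump(s.x,open("caddy.pkl","wb"))
E
python3 fit.py
```

```text
[ 0.57251776 -0.07283098 -0.2888671   1.99078741]
[[ 0.2 -0.2]
 [ 0.2 -0.7]
 [-0.7 -0.3]
 [ 1.2 -0.2]
 [-0.2  1.8]
 [-1.2 -0.1]
 [ 1.  -2. ]
 [-0.8 -0.6]
 [ 0.1 -2.3]
 [ 0.3 -0.3]
 [-0.4 -0.4]
 [-1.  -1.3]
 [-0.1 -0.8]
 [ 0.1 -0.6]]
```

```bash
cat > fit2.py <<'E'
import pickle; from h import *
from scipy.optimize import minimize
d=pickle.load(open("d0.pkl","rb")); c=d["top"]
# per camera caddy
import runpy
g=runpy.run_path("fit.py"); 
for cam in("top","scene"):
    i=[k for k,o in enumerate(g["obs"]) if o[0]==cam]
    s=least_squares(lambda p:g["res"](p)[i].ravel(),[.6,-.05,-.3,2.1],loss='soft_l1'); print(cam,s.x,s.cost)
img=cv2.cvtColor(c["img"],cv2.COLOR_RGB2HSV).astype(int)
js=d["top","jar"][0]["region"]; ss=d["top","shaker"][0]["region"]
F=6; x0,y0,W,H=140,190,80,70
up=lambda m:cv2.resize(m[y0:y0+H,x0:x0+W].astype(np.float32),None,fx=F,fy=F,interpolation=cv2.INTER_LINEAR)>.5
js,ss=up(js),up(ss)
def cyl(segs,base):
    P=[];t=np.linspace(0,2*np.pi,40)
    ax=np.array([-.5,0,.866]);e1=np.array([.866,0,.5]);e2=np.array([0,1,0])
    for r,h in segs: P.append(base+h*ax+r*(np.cos(t)[:,None]*e1+np.sin(t)[:,None]*e2))
    return np.vstack(P)/1000
J=[(26,0),(26,46),(23.5,53),(23.5,70)]; SH=[(26,0),(26,88),(20,98),(10,106)]
def mask(p,X):
    uv=(proj(c,w(p,X))-[x0,y0]+.5)*F-.5
    m=np.zeros((H*F,W*F),np.uint8); cv2.fillConvexPoly(m,cv2.convexHull(np.round(uv*16).astype(np.int32)),1,shift=4); return m>0
def cost(p):
    a=mask(p,cyl(J,np.array([13,-55,25]))); b=mask(p,cyl(SH,np.array([13,55,25])))
    return 2-(a&js).sum()/(a|js).sum()-(b&ss).sum()/(b|ss).sum()
best=None
for x in(.5,.54,.58):
  for y in (.15,.2):
    r=minimize(cost,[x,y,.25],method='Nelder-Mead',options=dict(initial_simplex=np.array([[x,y,.25],[x+.03,y,.25],[x,y+.03,.25],[x,y,.35]])))
    if best is None or r.fun<best.fun: best=r
p=best.x; print("rack",p,best.fun)
pickle.dump(p,open("rack.pkl","wb"))
# overlay
f=5; X0,Y0=140,150
im=cv2.resize(c["img"][Y0:Y0+100,X0:X0+160,::-1],None,fx=f,fy=f,interpolation=cv2.INTER_CUBIC)
def dr(X,col,q,cl=True): 
    uv=(proj(c,w(q,np.array(X)))-[X0,Y0]+.5)*f-.5
    cv2.polylines(im,[np.round(uv).astype(int)],cl,col,1)
hull=lambda X:X[cv2.convexHull((proj(c,w(p,X))).astype(np.float32),returnPoints=False)[:,0]]
dr(hull(cyl(J,np.array([13,-55,25]))),(0,255,0),p);dr(hull(cyl(SH,np.array([13,55,25]))),(0,255,0),p)
dr(cyl([(23.5,70)],np.array([13,-55,25])),(255,0,0),p)
dr(np.array([[-42.5,95,0],[42.5,95,0],[42.5,-95,0],[-42.5,-95,0]])/1000,(0,0,255),p)
q=pickle.load(open("caddy.pkl","rb"))
dr(np.array([[-91,90,45],[-26,90,82.5],[-26,-90,82.5],[-91,-90,45]])/1000,(0,0,255),q[:3])
dr([lidpt(q[3],0,0,90),lidpt(q[3],135,0,90),lidpt(q[3],135,0,-90),lidpt(q[3],0,0,-90)],(0,0,255),q[:3])
cv2.imwrite("pics/ov1.png",im)
E
python3 fit2.py
```

```text
[ 0.57251776 -0.07283098 -0.2888671   1.99078741]
[[ 0.2 -0.2]
 [ 0.2 -0.7]
 [-0.7 -0.3]
 [ 1.2 -0.2]
 [-0.2  1.8]
 [-1.2 -0.1]
 [ 1.  -2. ]
 [-0.8 -0.6]
 [ 0.1 -2.3]
 [ 0.3 -0.3]
 [-0.4 -0.4]
 [-1.  -1.3]
 [-0.1 -0.8]
 [ 0.1 -0.6]]
top [ 0.57131562 -0.07255103 -0.29324825  1.98574873] 0.8660493427426346
scene [ 0.57409287 -0.0747611  -0.28849799  2.00792201] 5.231411947795886
rack [0.49253283 0.24941376 0.34079253] 0.2965685686718589
```

View pics/ov1.png

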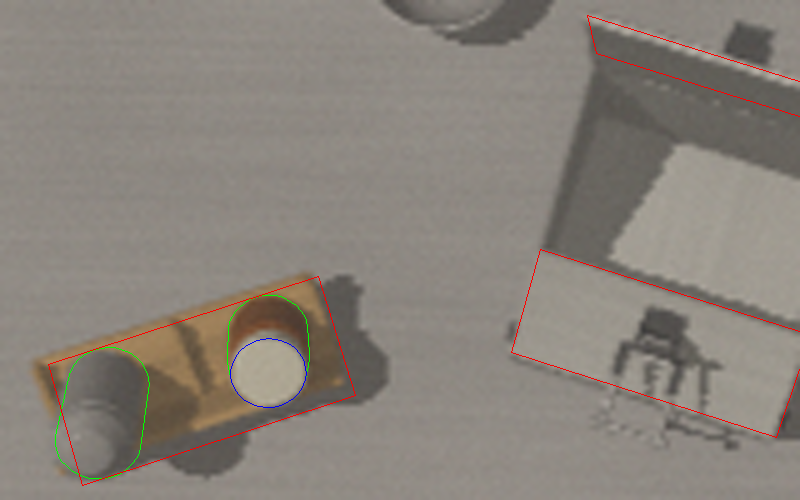

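```bash
cat > fit3.py <<'E'
import pickle; from h import *
from scipy.optimize import minimize
d=pickle.load(open("d0.pkl","rb")); c=d["top"]
im=c["img"].astype(int)
F=6; x0,y0,W,H=140,190,80,70
big=cv2.resize(c["img"][y0:y0+H,x0:x0+W],None,fx=F,fy=F,interpolation=cv2.INTER_LINEAR).astype(int)
sat=big.max(2)-big.min(2)
wood=(big[...,0]-big[...,2]>25)
# rack edges via min area rect of wood
m=cv2.morphologyEx(wood.astype(np.uint8),cv2.MORPH_OPEN,np.ones((5,5)))
n,l,st,ce=cv2.connectedComponentsWithStats(m); k=1+st[1:,4].argmax()
# upper edge
pts=[(x,np.where(l[:,x]==k)[0].min()) for x in range(0,W*F) if (l[:,x]==k).any()]
pts=np.array(pts); xs=pts[:,0]; sel=(xs>xs.min()+40)&(xs<xs.max()-60)
cf=np.polyfit(xs[sel],pts[sel,1],1); r=pts[sel,1]-np.polyval(cf,xs[sel]); s2=abs(r)<3; cf=np.polyfit(xs[sel][s2],pts[sel,1][s2],1)
a,b=[( (x+.5)/F-.5+x0,(np.polyval(cf,x)+.5)/F-.5+y0) for x in (xs.min(),xs.max())]
A,B=atz(c,a,.05),atz(c,b,.05); v=A-B; print("upper edge",A,B,"yaw",np.arctan2(-v[0],v[1]),"len",np.linalg.norm(v),s2.sum())
js=cv2.resize(d["top","jar"][0]["region"][y0:y0+H,x0:x0+W].astype(np.float32),None,fx=F,fy=F)>.5
lum=big.min(2); u0=int((195-x0)*F)
cap=(lum>130).astype(np.uint8); n,l2,st,ce=cv2.connectedComponentsWithStats(cap)
k=1+np.argmin([abs(ce[i]-((196-x0)*F,(222-y0)*F)).sum()+1e4*(st[i,4]<500) for i in range(1,n)]); capm=l2==k
print("cap",ce[k]/F+[x0,y0],st[k],np.percentile(lum,[50,90,99]))
def cyl(segs):
    P=[];t=np.linspace(0,2*np.pi,40);ax=np.array([-.5,0,.866]);e1=np.array([.866,0,.5]);e2=np.array([0,1,0]);base=np.array([13,-55,25])
    for r,h in segs: P.append(base+h*ax+r*(np.cos(t)[:,None]*e1+np.sin(t)[:,None]*e2))
    return np.vstack(P)/1000
def mask(p,X):
    uv=(proj(c,w(p,X))-[x0,y0]+.5)*F-.5
    m=np.zeros((H*F,W*F),np.uint8); cv2.fillConvexPoly(m,cv2.convexHull(np.round(uv*16).astype(np.int32)),1,shift=4); return m>0
iou=lambda a,b:(a&b).sum()/(a|b).sum()
for yaw in(.30,.32,.34):
    for nm,f in (("jar",lambda p:1-iou(mask(p,cyl([(26,0),(26,46),(23.5,53),(23.5,70)])),js)),("cap",lambda p:1-iou(mask(p,cyl([(23.5,53),(23.5,70)])),capm))):
        g=lambda q:f([q[0],q[1],yaw])
        r=minimize(g,[.4925,.249],method='Nelder-Mead',options=dict(initial_simplex=np.array([[.4925,.249],[.5,.249],[.4925,.257]])))
        print(yaw,nm,r.x,r.fun,"base",w([*r.x,yaw],[.013,-.055,.025])[0])
E
python3 fit3.py
```

```text
upper edge [0.49937964 0.35211341 0.05      ] [0.56926909 0.15069236 0.05      ] yaw 0.3339835148556716 len 0.21320172568571197 276
cap [193.47085202 224.1490544 ] [ 282  167   81   78 5129] [130. 133. 147.]
0.3 jar [0.49583192 0.24769009] 0.10279040741731305 base [0.5245049  0.19898834 0.025     ]
0.3 cap [0.49607788 0.25057031] 0.2719659332860185 base [0.52475087 0.20186857 0.025     ]
0.32 jar [0.49491755 0.24716115] 0.10195518257298453 base [0.52455877 0.19904257 0.025     ]
0.32 cap [0.49222534 0.24885156] 0.27351274787535407 base [0.52186656 0.20073298 0.025     ]
0.34 jar [0.49395569 0.24738672] 0.10078697907351097 base [0.52455329 0.19987054 0.025     ]
0.34 cap [0.49394356 0.24813611] 0.2722758229284904 base [0.52454116 0.20061993 0.025     ]
```

```bash
cat >> h.py <<'E'
import pickle
def state():
    from plant import readout
    return readout.get_state()
def delta(pt,Rt,s=None):
    s=s or state(); R0=Ro.from_quat(s["tcp_rot"]).as_matrix(); p0=np.array(s["eef_pos"])
    t=R0.T@(np.array(pt)-p0)*1000; wv=Ro.from_matrix(R0.T@Rt).as_rotvec()
    print("t",np.round(t,1),"w",np.round(wv,4),"rows",round(max(np.linalg.norm(t)/50,np.degrees(np.linalg.norm(wv))/8.59),1))
    return t,wv
def frame(x,z): # tool R from x (jaw) and z
    z=np.array(z,float)/np.linalg.norm(z); x=np.array(x,float); x-=z*(x@z); x/=np.linalg.norm(x)
    return np.c_[x,np.cross(z,x),z]
JB=np.array([.5245,.1997,.025]); JY=.333
def jargrasp(h,base=JB,yaw=JY):
    Rk=Ro.from_euler('z',yaw).as_matrix(); ax=Rk@[-.5,0,.866]
    return base+ax*(h+154.7)/1000, frame(Rk@[0,1,0],-ax)
E
python3 -c "
from h import *
print(jargrasp(224)[0]); delta(*jargrasp(224)); print(jargrasp(34)[0])"
```

```text
[0.34555176 0.13780533 0.3529542 ]
t [-432.4  282.1   51.8] w [-0.5041  0.1737 -0.6483] rows 10.4
[0.43533303 0.1688589  0.1884142 ]
```

```bash
python3 -c "
from h import *
delta(*jargrasp(160))"
```

```text
t [-412.7  307.3  107.2] w [-0.5041  0.1737 -0.6483] rows 10.5
```

>>> apply_moves(
  steps=[
    {"tx": -200,"ty": 150,"tz": 20,"wx": -0.25,"wy": 0.087,"wz": -0.32},
    {"tx": -200,"ty": 150,"tz": 20,"wx": -0.25,"wy": 0.087,"wz": -0.32},
    {"tx": -200,"ty": 150,"tz": 20,"wx": -0.25,"wy": 0.087,"wz": -0.32},
    {"tx": -200,"ty": 150,"tz": 20,"wx": -0.25,"wy": 0.087,"wz": -0.32},
    {"tx": -412.7,"ty": 307.3,"tz": 107.2,"wx": -0.504,"wy": 0.174,"wz": -0.648},
    {"tx": -412.7,"ty": 307.3,"tz": 107.2,"wx": -0.504,"wy": 0.174,"wz": -0.648},
    {"tx": -412.7,"ty": 307.3,"tz": 107.2,"wx": -0.504,"wy": 0.174,"wz": -0.648},
    {"tx": -412.7,"ty": 307.3,"tz": 107.2,"wx": -0.504,"wy": 0.174,"wz": -0.648},
    {"tx": -412.7,"ty": 307.3,"tz": 107.2,"wx": -0.504,"wy": 0.174,"wz": -0.648},
    {"tx": -412.7,"ty": 307.3,"tz": 107.2,"wx": -0.504,"wy": 0.174,"wz": -0.648},
    {"tx": -412.7,"ty": 307.3,"tz": 107.2,"wx": -0.504,"wy": 0.174,"wz": -0.648},
    {"tx": -412.7,"ty": 307.3,"tz": 107.2,"wx": -0.504,"wy": 0.174,"wz": -0.648},
  ],
  hand=1,
  force=40,
)

```text
time: 2.3
eef_pos: [0.3762, 0.1455, 0.2966]
tcp_rot: [0.563, 0.785, 0.21, 0.15]
contact_force: [-0.9, 0.8, 0.2]
opening: 1.001
```

```bash
cat > look.py <<'E'
import sys; from h import *
from plant import readout, imaging, spotter
def snap(n,c,x0,y0,w_,h_,f):
    p=imaging.read_camera(c); pickle.dump(p,open(f"cam_{c}.pkl","wb"))
    cv2.imwrite(f"pics/{n}.png",cv2.resize(p["img"][y0:y0+h_,x0:x0+w_,::-1],None,fx=f,fy=f,interpolation=cv2.INTER_CUBIC)); return p
if __name__=="__main__":
    a=sys.argv; snap(a[1],a[2],*map(int,a[3:8]))
E
python3 -c "
from h import *
s=state(); print(s['time'],s['qpos'],s['contact_force'])
delta(*jargrasp(160));delta(*jargrasp(34))"; python3 look.py t1 top 135 145 200 120 4
```

```text
2.3 [ 0.09366087 -0.31494423  2.3991466   0.2199437   0.55803923 -1.96078474] [-0.89717654  0.8404157   0.18627477]
t [ 2.8  0.9 -0.6] w [-0.0015  0.0028 -0.0058] rows 0.1
t [  3.1   1.1 125.4] w [-0.0015  0.0028 -0.0058] rows 2.5
```

View pics/t1.png

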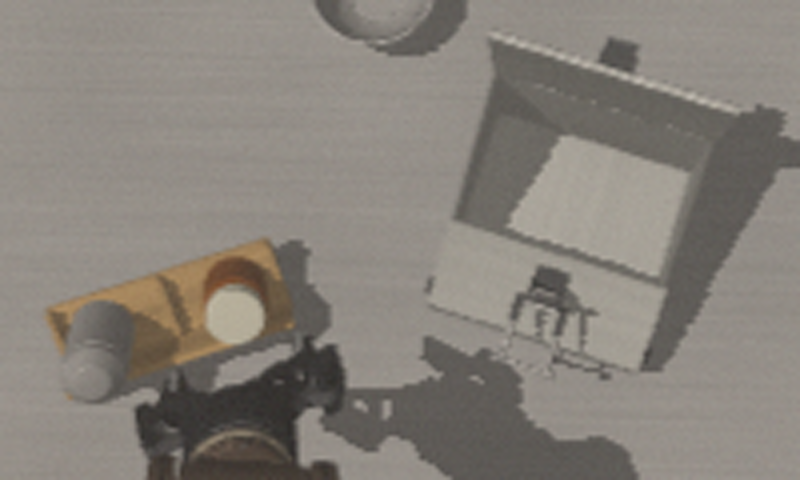

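The tool is lined up above the jar's axis (cap at (235,313) in the crop), and the fingers are spread on both sides. I'll descend along the axis.

>>> apply_moves(
  steps=[
    {"tx": 3,"ty": 1,"tz": 30},
    {"tx": 3,"ty": 1,"tz": 60},
    {"tx": 3,"ty": 1,"tz": 90},
    {"tx": 3,"ty": 1,"tz": 108},
    {"tx": 3,"ty": 1,"tz": 125},
    {"tx": 3,"ty": 1,"tz": 125},
    {"tx": 3,"ty": 1,"tz": 125},
  ],
)

```text
$.steps[0]: bad value
```

```bash
python3 -c "
from h import *
delta(*jargrasp(34))"; python3 look.py t2 top 135 165 120 100 6
```

```text
t [  1.7   0.4 125.8] w [-0.0007  0.0017 -0.0045] rows 2.5
```

View pics/t2.png

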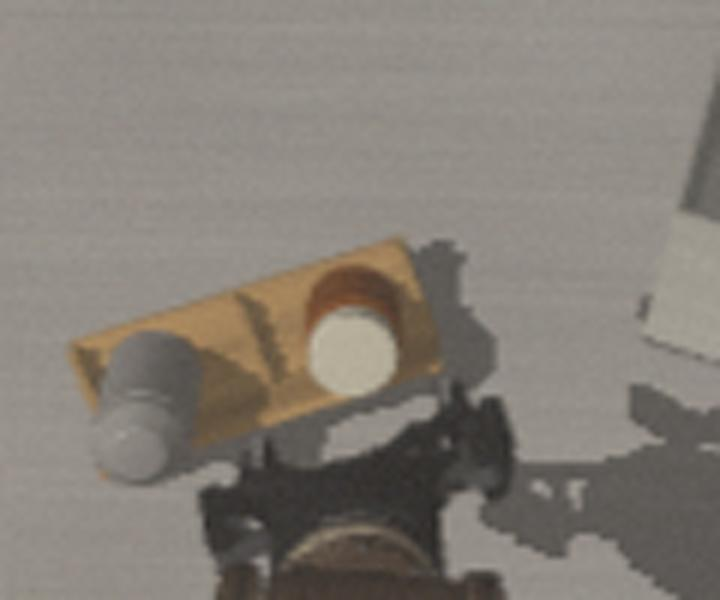

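>>> apply_moves(
  steps=[
    {"tx": 1,"ty": 0,"tz": 30,"wx": 0,"wy": 0,"wz": 0},
    {"tx": 1,"ty": 0,"tz": 60,"wx": 0,"wy": 0,"wz": 0},
    {"tx": 1,"ty": 0,"tz": 90,"wx": 0,"wy": 0,"wz": 0},
    {"tx": 1,"ty": 0,"tz": 108,"wx": 0,"wy": 0,"wz": 0},
    {"tx": 1,"ty": 0,"tz": 125,"wx": 0,"wy": 0,"wz": 0},
    {"tx": 1,"ty": 0,"tz": 125,"wx": 0,"wy": 0,"wz": 0},
    {"tx": 1,"ty": 0,"tz": 125,"wx": 0,"wy": 0,"wz": 0},
    {"tx": 1,"ty": 0,"tz": 125,"wx": 0,"wy": 0,"wz": 0},
  ],
)

```text
time: 3.2
eef_pos: [0.4345, 0.1704, 0.1903]
tcp_rot: [0.56, 0.787, 0.212, 0.151]
contact_force: [-0.4, -0.1, 0.2]
opening: 1.005
```

```bash
python3 -c "
from h import *
delta(*jargrasp(34));print(state()['contact_force'])"; python3 look.py t2 top 135 165 120 100 6
```

```text
t [-1.7 -0.7  1.8] w [ 0.0018 -0.0006  0.001 ] rows 0.1
[-0.39345584 -0.13078163  0.2239056 ]
```

View pics/t2.png

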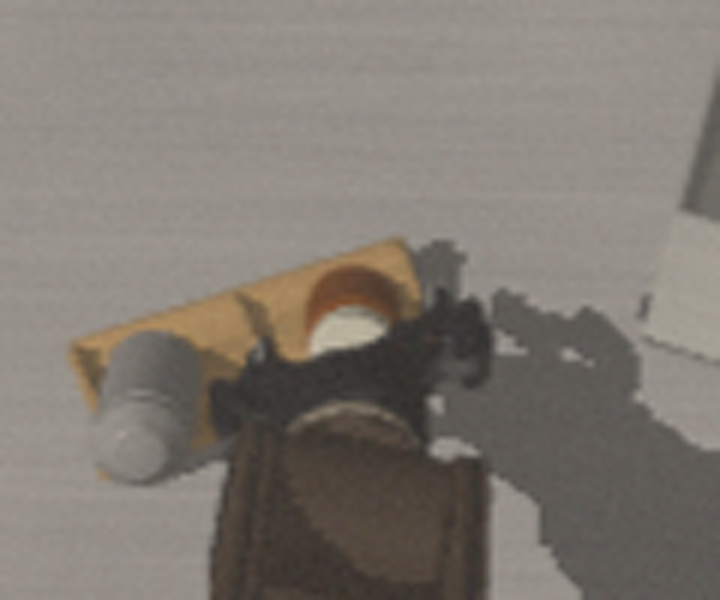

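The jar sits between the fingers, roughly centred, and the shaker hasn't moved. I'll close the gripper.

>>> apply_moves(
  steps=[
    {"tx": -1,"ty": 0,"tz": 1,"wx": 0,"wy": 0,"wz": 0},
    {"tx": -1,"ty": 0,"tz": 1,"wx": 0,"wy": 0,"wz": 0},
    {"tx": -1,"ty": 0,"tz": 1,"wx": 0,"wy": 0,"wz": 0},
    {"tx": -1,"ty": 0,"tz": 1,"wx": 0,"wy": 0,"wz": 0},
    {"tx": -1,"ty": 0,"tz": 1,"wx": 0,"wy": 0,"wz": 0},
    {"tx": -1,"ty": 0,"tz": 1,"wx": 0,"wy": 0,"wz": 0},
    {"tx": -1,"ty": 0,"tz": 1,"wx": 0,"wy": 0,"wz": 0},
    {"tx": -1,"ty": 0,"tz": 1,"wx": 0,"wy": 0,"wz": 0},
  ],
  hand=0,
  force=45,
)

```text
time: 4.05
eef_pos: [0.4352, 0.1688, 0.1892]
tcp_rot: [0.561, 0.787, 0.211, 0.15]
contact_force: [-6.1, -1.9, 8.9]
opening: 0.597
```

>>> apply_moves(
  steps=[
    {"tx": 0,"ty": 0,"tz": -15,"wx": 0,"wy": 0,"wz": 0},
    {"tx": 0,"ty": 0,"tz": -40,"wx": 0,"wy": 0,"wz": 0},
    {"tx": 0,"ty": 0,"tz": -70,"wx": 0,"wy": 0,"wz": 0},
    {"tx": 0,"ty": 0,"tz": -100,"wx": 0,"wy": 0,"wz": 0},
    {"tx": 0,"ty": 0,"tz": -120,"wx": 0,"wy": 0,"wz": 0},
    {"tx": 0,"ty": 0,"tz": -120,"wx": 0,"wy": 0,"wz": 0},
    {"tx": 0,"ty": 0,"tz": -120,"wx": 0,"wy": 0,"wz": 0},
  ],
)

```text
time: 4.75
eef_pos: [0.3782, 0.1491, 0.2917]
tcp_rot: [0.561, 0.787, 0.211, 0.15]
contact_force: [0.2, -0.8, -2.3]
opening: 0.595
```

```bash
cat >> h.py <<'E'
CAD=np.array([.5725,-.0730,-.2905])
def cpose(X,xdir,zdir): # TCP so grasp point at caddy pt X (m), jaw dir, tool z in caddy frame
    Rc=Ro.from_euler('z',CAD[2]).as_matrix(); Rt=frame(Rc@xdir,Rc@zdir); g=w(CAD,X)[0]
    return g-Rt[:,2]*.1547,Rt
E
python3 -c "
from h import *
print(state()['opening'],state()['contact_force'])
for z in (.25,.046): 
  P=cpose([.02,0,z],[0,1,0],[0,0,-1]); print(P[0]); delta(*P)
"; python3 look.py t3 top 135 145 200 120 4; python3 look.py s3 scene 150 80 200 150 4
```

```text
0.5953220639459958 [ 0.21535954 -0.78401838 -2.26940183]
[ 0.59166202 -0.07872863  0.4047    ]
t [-285.   166.9  -34.4] w [ 0.5054 -0.1633  0.6085] rows 6.6
[ 0.59166202 -0.07872863  0.2007    ]
t [-285.1   65.1  142.3] w [ 0.5054 -0.1633  0.6085] rows 6.5
```

View pics/t3.png

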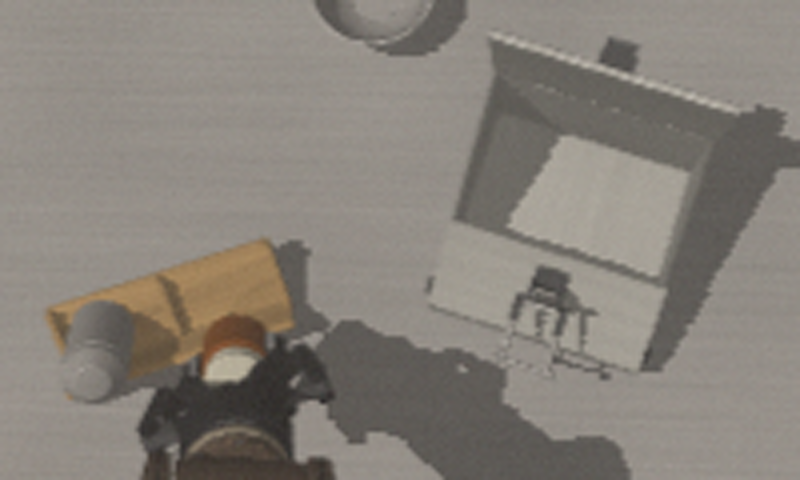

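View pics/s3.png

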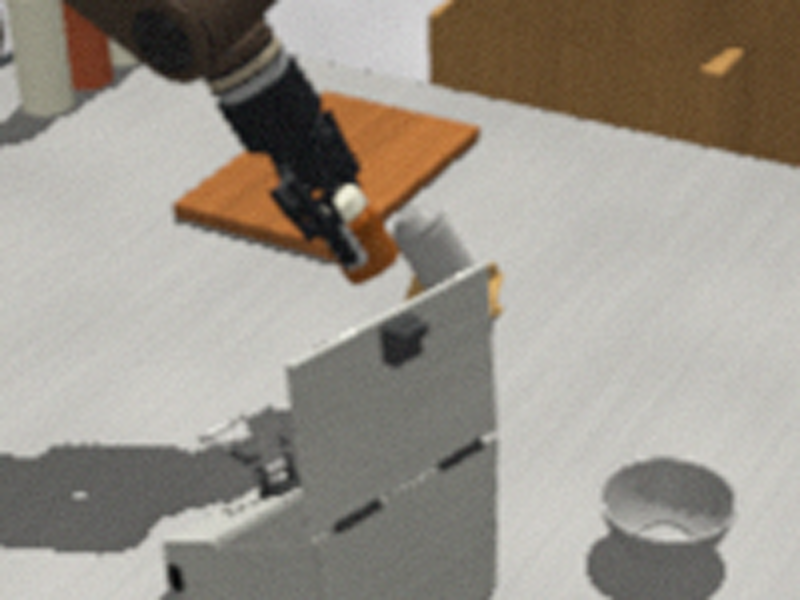

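```bash
python3 -c "
from h import *
P=cpose([.02,0,.25],[0,1,0],[0,0,-1]); delta([.43,.09,.40],P[1])
"
```

```text
t [-72.7  80.1 -80.2] w [ 0.5028 -0.1631  0.6086] rows 5.4
```

>>> apply_moves(
  steps=[
    {"tx": -72.7,"ty": 80.1,"tz": -80.2,"wx": 0.503,"wy": -0.163,"wz": 0.609},
    {"tx": -72.7,"ty": 80.1,"tz": -80.2,"wx": 0.503,"wy": -0.163,"wz": 0.609},
    {"tx": -72.7,"ty": 80.1,"tz": -80.2,"wx": 0.503,"wy": -0.163,"wz": 0.609},
    {"tx": -72.7,"ty": 80.1,"tz": -80.2,"wx": 0.503,"wy": -0.163,"wz": 0.609},
    {"tx": -285,"ty": 166.9,"tz": -34.4,"wx": 0.504,"wy": -0.163,"wz": 0.609},
    {"tx": -285,"ty": 166.9,"tz": -34.4,"wx": 0.504,"wy": -0.163,"wz": 0.609},
    {"tx": -285,"ty": 166.9,"tz": -34.4,"wx": 0.504,"wy": -0.163,"wz": 0.609},
    {"tx": -285,"ty": 166.9,"tz": -34.4,"wx": 0.504,"wy": -0.163,"wz": 0.609},
    {"tx": -285,"ty": 166.9,"tz": -34.4,"wx": 0.504,"wy": -0.163,"wz": 0.609},
    {"tx": -285,"ty": 166.9,"tz": -34.4,"wx": 0.504,"wy": -0.163,"wz": 0.609},
    {"tx": -285,"ty": 166.9,"tz": -34.4,"wx": 0.504,"wy": -0.163,"wz": 0.609},
    {"tx": -285,"ty": 166.9,"tz": -34.4,"wx": 0.504,"wy": -0.163,"wz": 0.609},
  ],
)

```text
time: 6.05
eef_pos: [0.5918, -0.0779, 0.4038]
tcp_rot: [0.802, 0.597, 0.0, -0.001]
contact_force: [0.8, 0.4, -2.9]
opening: 0.594
```

```bash
python3 look.py t4 top 185 115 180 130 4; python3 look.py s4 scene 130 40 200 190 4;python3 -c "
from h import *
print(state()['opening'],state()['contact_force'],state()['qpos'])
for z in (.25,.05): 
  P=cpose([.02,0,z],[0,1,0],[0,0,-1]); delta(*P)
"
```

```text
0.5944675860386643 [-1.21419692 -0.63727715 -3.15610306] [-3.00413081e-01  1.15383334e-01  1.77533040e+00  1.50755240e-03
  1.24998658e+00 -1.58215968e+00]
t [-1.1  0.4  0.2] w [ 0.0009 -0.0014  0.001 ] rows 0.0
t [-1.400e+00  2.000e-01  2.002e+02] w [ 0.0009 -0.0014  0.001 ] rows 4.0
```

View pics/t4.png

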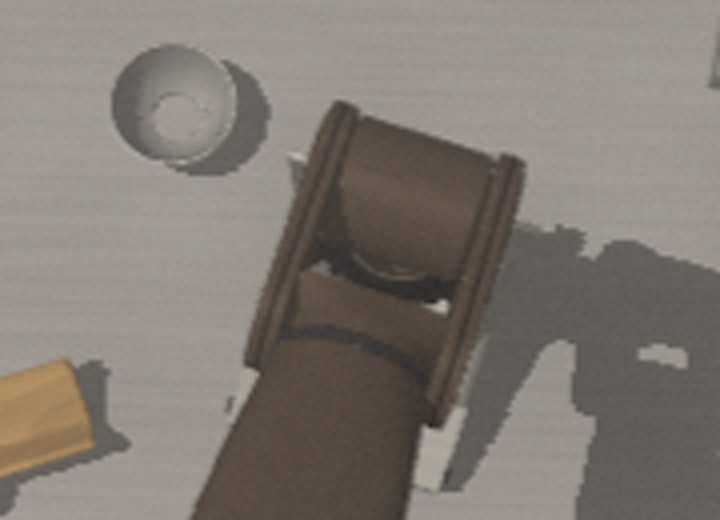

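View pics/s4.png

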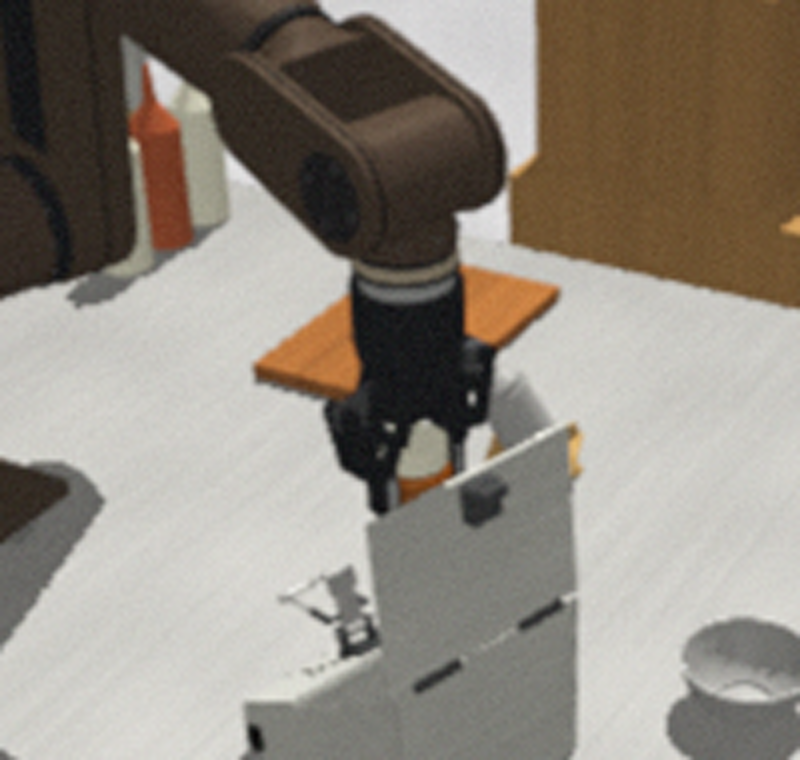

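>>> apply_moves(
  steps=[
    {"tx": -1,"ty": -7,"tz": 30,"wx": 0,"wy": 0,"wz": 0},
    {"tx": -1,"ty": -7,"tz": 70,"wx": 0,"wy": 0,"wz": 0},
    {"tx": -1,"ty": -7,"tz": 105,"wx": 0,"wy": 0,"wz": 0},
    {"tx": -1,"ty": -7,"tz": 135,"wx": 0,"wy": 0,"wz": 0},
    {"tx": -1,"ty": -7,"tz": 160,"wx": 0,"wy": 0,"wz": 0},
    {"tx": -1,"ty": -7,"tz": 180,"wx": 0,"wy": 0,"wz": 0},
    {"tx": -1,"ty": -7,"tz": 195,"wx": 0,"wy": 0,"wz": 0},
    {"tx": -1,"ty": -7,"tz": 203,"wx": 0,"wy": 0,"wz": 0},
    {"tx": -1,"ty": -7,"tz": 203,"wx": 0,"wy": 0,"wz": 0},
    {"tx": -1,"ty": -7,"tz": 203,"wx": 0,"wy": 0,"wz": 0},
  ],
)

```text
time: 7.15
eef_pos: [0.586, -0.0774, 0.2035]
tcp_rot: [0.802, 0.597, 0.002, 0.001]
contact_force: [-0.4, -0.4, -2.6]
opening: 0.591
```

```bash
python3 look.py s5 scene 130 60 200 190 4
```

```text
(no output)
```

View pics/s5.png

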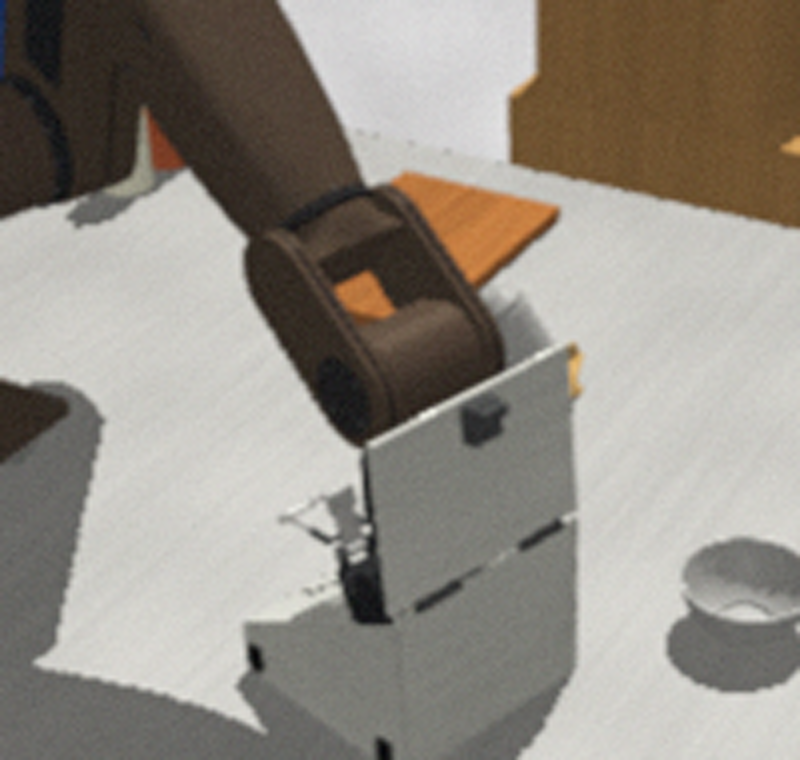

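>>> apply_moves(
  steps=[
    {"tx": 0,"ty": 0,"tz": 3,"wx": 0,"wy": 0,"wz": 0},
    {"tx": 0,"ty": 0,"tz": 5,"wx": 0,"wy": 0,"wz": 0},
    {"tx": 0,"ty": 0,"tz": 7,"wx": 0,"wy": 0,"wz": 0},
    {"tx": 0,"ty": 0,"tz": 8,"wx": 0,"wy": 0,"wz": 0},
    {"tx": 0,"ty": 0,"tz": 8,"wx": 0,"wy": 0,"wz": 0},
  ],
)

```text
time: 7.7
eef_pos: [0.5855, -0.0774, 0.1942]
tcp_rot: [0.802, 0.597, 0.001, 0.0]
contact_force: [0.6, 0.1, -2.9]
opening: 0.594
```

>>> apply_moves(
  steps=[
    {"tx": 0,"ty": 0,"tz": 1,"wx": 0,"wy": 0,"wz": 0},
    {"tx": 0,"ty": 0,"tz": 1.5,"wx": 0,"wy": 0,"wz": 0},
    {"tx": 0,"ty": 0,"tz": 1.5,"wx": 0,"wy": 0,"wz": 0},
  ],
)

```text
time: 8.0
eef_pos: [0.5858, -0.0774, 0.194]
tcp_rot: [0.802, 0.597, 0.001, 0.0]
contact_force: [-3.2, 1.3, 5.1]
opening: 0.594
```

Force on the tool has gone up, so the jar is on the floor. I'll release it.

>>> apply_moves(
  steps=[
    {"tx": 0,"ty": 0,"tz": 0,"wx": 0,"wy": 0,"wz": 0},
    {"tx": 0,"ty": 0,"tz": 0,"wx": 0,"wy": 0,"wz": 0},
    {"tx": 0,"ty": 0,"tz": 0,"wx": 0,"wy": 0,"wz": 0},
    {"tx": 0,"ty": 0,"tz": 0,"wx": 0,"wy": 0,"wz": 0},
    {"tx": 0,"ty": 0,"tz": -20,"wx": 0,"wy": 0,"wz": 0},
    {"tx": 0,"ty": 0,"tz": -50,"wx": 0,"wy": 0,"wz": 0},
    {"tx": 0,"ty": 0,"tz": -100,"wx": 0,"wy": 0,"wz": 0},
    {"tx": 0,"ty": 0,"tz": -150,"wx": 0,"wy": 0,"wz": 0},
    {"tx": 0,"ty": 0,"tz": -200,"wx": 0,"wy": 0,"wz": 0},
    {"tx": 0,"ty": 0,"tz": -240,"wx": 0,"wy": 0,"wz": 0},
    {"tx": 0,"ty": 0,"tz": -240,"wx": 0,"wy": 0,"wz": 0},
  ],
  hand=1,
)

```text
time: 9.1
eef_pos: [0.586, -0.0777, 0.4419]
tcp_rot: [0.802, 0.597, 0.006, 0.007]
contact_force: [1.1, 0.2, -0.4]
opening: 1.001
```

```bash
python3 -c "
from h import *
for X in ([.013,-.05,.355],[.14,-.05,.355],[.14,-.05,.248]):
  P=cpose(X,[0,1,0],[0,0,-1]); print(P[0]);delta(*P)
"
```

```text
[ 0.57063374 -0.12462865  0.5097    ]
t [-49.3  -0.1 -67.9] w [ 0.0174 -0.001  -0.0001] rows 1.7
[ 0.69231254 -0.16100542  0.5097    ]
t [-49.2 126.9 -65.7] w [ 0.0174 -0.001  -0.0001] rows 3.0
[ 0.69231254 -0.16100542  0.4027    ]
t [-49.4 125.   41.3] w [ 0.0174 -0.001  -0.0001] rows 2.8
```

>>> apply_moves(
  steps=[
    {"tx": 0,"ty": 0,"tz": -50,"wx": 0.017,"wy": 0,"wz": 0},
    {"tx": -20,"ty": 0,"tz": -70,"wx": 0.017,"wy": 0,"wz": 0},
    {"tx": -49,"ty": 40,"tz": -70,"wx": 0.017,"wy": 0,"wz": 0},
    {"tx": -49,"ty": 85,"tz": -70,"wx": 0.017,"wy": 0,"wz": 0},
    {"tx": -49,"ty": 127,"tz": -68,"wx": 0.017,"wy": 0,"wz": 0},
    {"tx": -49,"ty": 127,"tz": -68,"wx": 0.017,"wy": 0,"wz": 0},
    {"tx": -49,"ty": 127,"tz": -68,"wx": 0.017,"wy": 0,"wz": 0},
  ],
  hand=0,
)

```text
time: 9.8
eef_pos: [0.6933, -0.1614, 0.498]
tcp_rot: [0.802, 0.597, -0.005, -0.008]
contact_force: [-0.3, 0.6, -0.4]
opening: -0.002
```

```bash
python3 look.py t6 top 185 115 180 130 4; python3 look.py s6 scene 130 40 200 190 4;python3 -c "
from h import *
print(state()['opening'],state()['time'])
for X in ([.14,-.05,.248],[.1,-.05,.248],[.02,-.05,.242]):
  P=cpose(X,[0,1,0],[0,0,-1]); delta(*P)
"
```

```text
0.001696050534622047 9.9
t [-0.5  1.9 98.3] w [-0.0156 -0.0013 -0.0001] rows 2.0
t [ -0.5 -38.1  99. ] w [-0.0156 -0.0013 -0.0001] rows 2.1
t [  -0.5 -117.9  106.2] w [-0.0156 -0.0013 -0.0001] rows 3.2
```

View pics/t6.png

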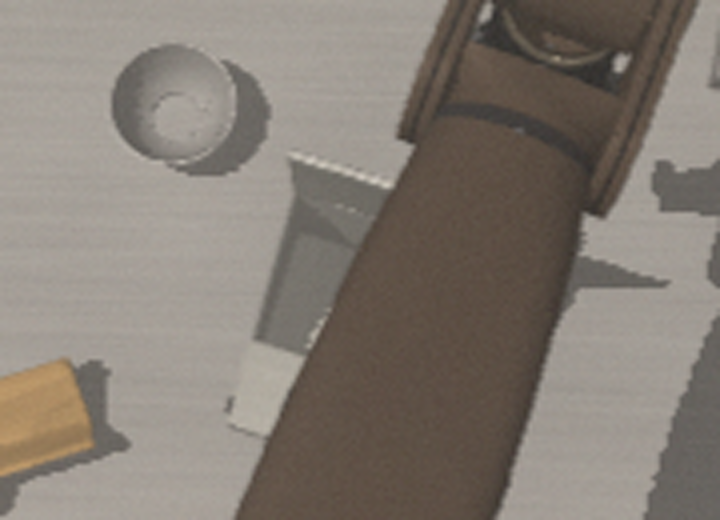

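View pics/s6.png

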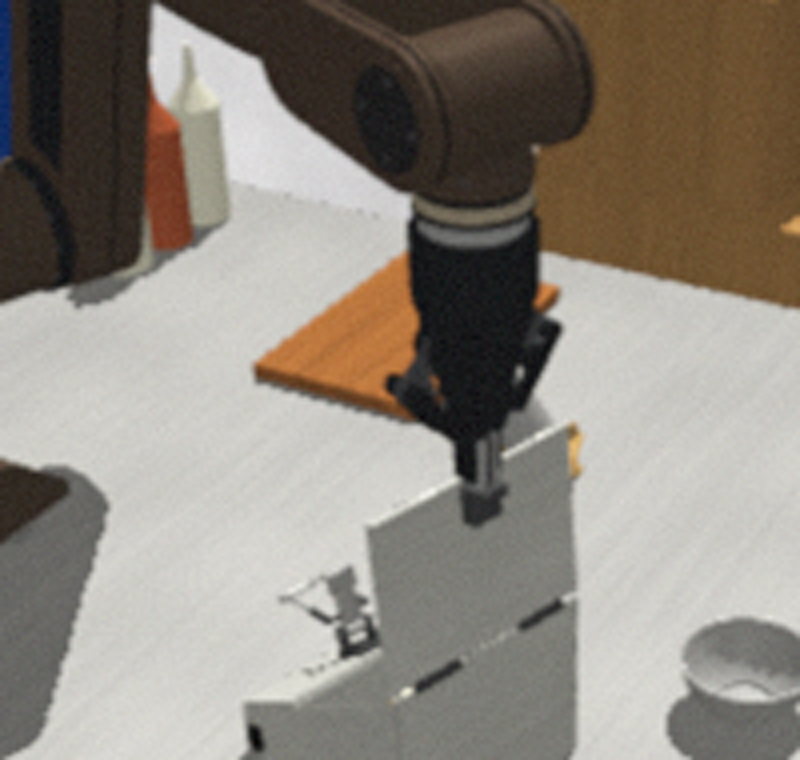

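>>> apply_moves(
  steps=[
    {"tx": -50,"ty": 0,"tz": 0,"wx": 0,"wy": 0,"wz": 0},
    {"tx": -100,"ty": 0,"tz": 0,"wx": 0,"wy": 0,"wz": 0},
    {"tx": -150,"ty": 0,"tz": 0,"wx": 0,"wy": 0,"wz": 0},
    {"tx": -190,"ty": 0,"tz": 0,"wx": 0,"wy": 0,"wz": 0},
  ],
)

```text
time: 10.3
eef_pos: [0.636, -0.3441, 0.503]
tcp_rot: [0.802, 0.597, -0.004, -0.005]
contact_force: [0.5, -0.9, 0.5]
opening: -0.001
```

```bash
python3 look.py t7 top 215 135 120 110 6; python3 -c "
from h import *
print(state()['eef_pos'])
for X in ([.14,-.05,.34],[.14,-.05,.248],[.1,-.05,.248],[.02,-.05,.242]):
  P=cpose(X,[0,1,0],[0,0,-1]); delta(*P)
"
```

```text
[ 0.63394613 -0.34950777  0.50249275]
t [197.4   0.8   6.9] w [-0.0133  0.0046 -0.0062] rows 3.9
t [197.8   2.   98.9] w [-0.0133  0.0046 -0.0062] rows 4.4
t [197.5 -38.   99.4] w [-0.0133  0.0046 -0.0062] rows 4.5
t [ 197.1 -117.9  106.5] w [-0.0133  0.0046 -0.0062] rows 5.1
```

View pics/t7.png

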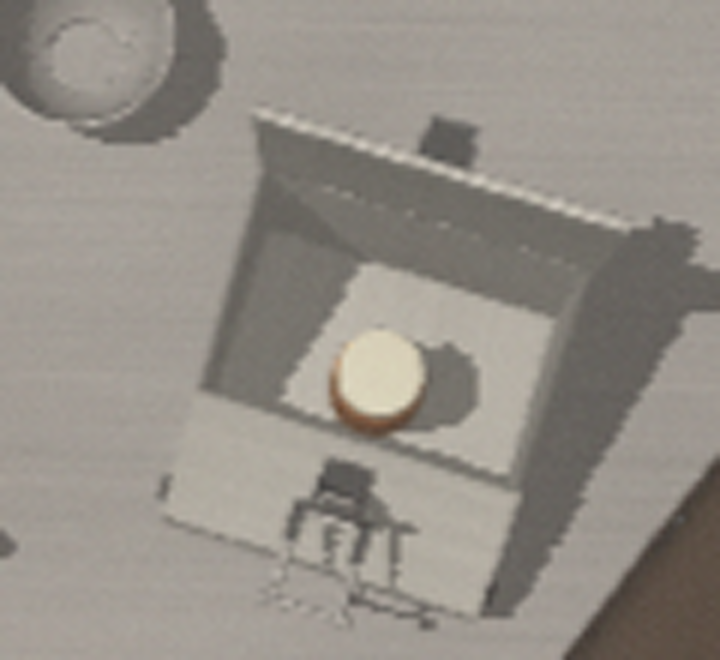

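The jar is standing upright in the caddy, with its cap at (380,372) in the crop. Next I'll swing the tool behind the lid and push it shut.

>>> apply_moves(
  steps=[
    {"tx": 50,"ty": 1,"tz": 15,"wx": -0.013,"wy": 0,"wz": -0.006},
    {"tx": 100,"ty": 1,"tz": 35,"wx": -0.013,"wy": 0,"wz": -0.006},
    {"tx": 145,"ty": 2,"tz": 55,"wx": -0.013,"wy": 0,"wz": -0.006},
    {"tx": 180,"ty": 2,"tz": 80,"wx": -0.013,"wy": 0,"wz": -0.006},
    {"tx": 197,"ty": 2,"tz": 99,"wx": -0.013,"wy": 0,"wz": -0.006},
    {"tx": 197,"ty": 2,"tz": 99,"wx": -0.013,"wy": 0,"wz": -0.006},
    {"tx": 197,"ty": -12,"tz": 99,"wx": -0.013,"wy": 0,"wz": -0.006},
    {"tx": 197,"ty": -24,"tz": 99,"wx": -0.013,"wy": 0,"wz": -0.006},
    {"tx": 197,"ty": -34,"tz": 99,"wx": -0.013,"wy": 0,"wz": -0.006},
    {"tx": 197,"ty": -42,"tz": 99,"wx": -0.013,"wy": 0,"wz": -0.006},
    {"tx": 197,"ty": -50,"tz": 100,"wx": -0.013,"wy": 0,"wz": -0.006},
    {"tx": 197,"ty": -58,"tz": 101,"wx": -0.013,"wy": 0,"wz": -0.006},
  ],
)

```text
time: 11.55
eef_pos: [0.6371, -0.1378, 0.4033]
tcp_rot: [0.801, 0.599, 0.001, 0.001]
contact_force: [0.1, -3.6, 5.2]
opening: -0.001
```

```bash
python3 look.py s8 scene 130 60 200 190 4;python3 -c "
from h import *
for X in ([.02,-.05,.242],[.0,-.05,.23]):
  P=cpose(X,[0,1,0],[0,0,-1]); delta(*P)
"
```

```text
t [ -6.2 -59.7   6.3] w [-0.0006  0.0004  0.0056] rows 1.2
t [ -6.1 -79.7  18.3] w [-0.0006  0.0004  0.0056] rows 1.6
```

View pics/s8.png

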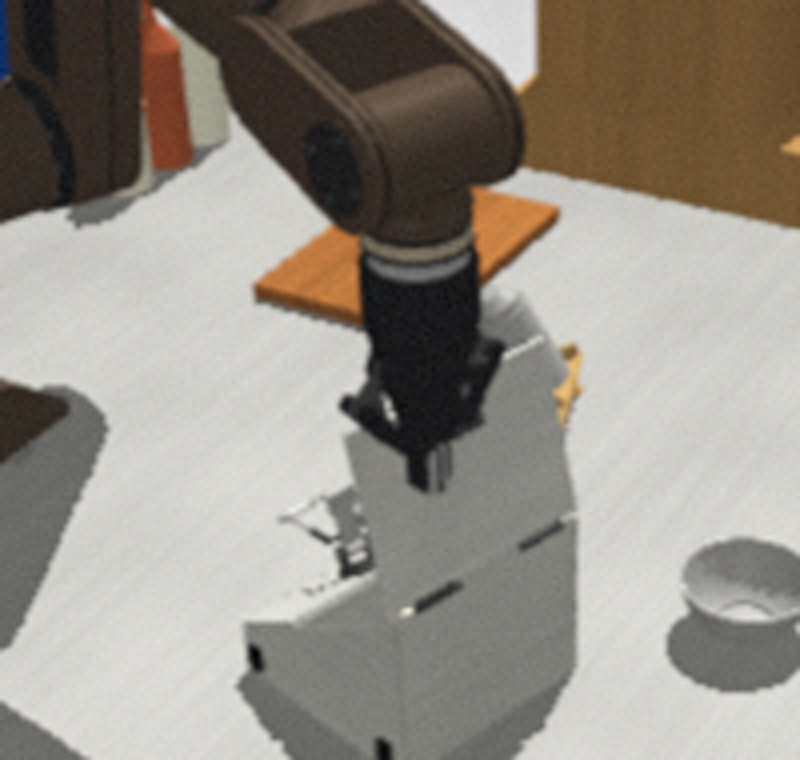

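>>> apply_moves(
  steps=[
    {"tx": -6,"ty": -10,"tz": 0,"wx": 0,"wy": 0,"wz": 0},
    {"tx": -6,"ty": -20,"tz": 1,"wx": 0,"wy": 0,"wz": 0},
    {"tx": -6,"ty": -30,"tz": 2,"wx": 0,"wy": 0,"wz": 0},
    {"tx": -6,"ty": -40,"tz": 3,"wx": 0,"wy": 0,"wz": 0},
    {"tx": -6,"ty": -50,"tz": 5,"wx": 0,"wy": 0,"wz": 0},
    {"tx": -6,"ty": -60,"tz": 7,"wx": 0,"wy": 0,"wz": 0},
    {"tx": -6,"ty": -68,"tz": 11,"wx": 0,"wy": 0,"wz": 0},
    {"tx": -6,"ty": -76,"tz": 16,"wx": 0,"wy": 0,"wz": 0},
    {"tx": -6,"ty": -80,"tz": 22,"wx": 0,"wy": 0,"wz": 0},
  ],
)

```text
time: 12.5
eef_pos: [0.5582, -0.1199, 0.3787]
tcp_rot: [0.8, 0.6, -0.0, -0.002]
contact_force: [0.8, -0.6, 0.8]
opening: 0.002
```

```bash
python3 look.py s9 scene 130 60 200 190 4;python3 -c "
from h import *
R=Ro.from_euler('z',CAD[2]).as_matrix(); s=state(); print((R.T@(s['eef_pos']+Ro.from_quat(s['tcp_rot']).as_matrix()[:,2]*.173-[CAD[0],CAD[1],0])))
"
```

```text
[-0.00192864 -0.04875373  0.20413463]
```

View pics/s9.png

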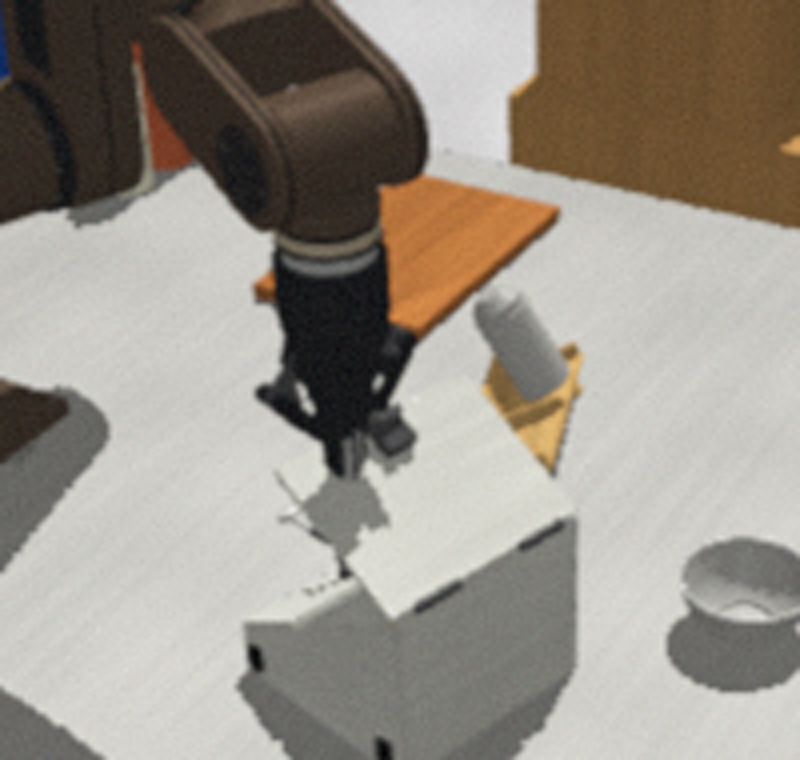

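The lid is past 1.3 rad and sinking. I'll back off to above the bail, opening the hand as I go.

```bash
python3 -c "
from h import *
P=cpose([-.118,0,.23],[0,1,0],[0,0,-1]); delta(*P)
"
```

```text
t [  49.7 -116.9   -6.7] w [-0.0064 -0.0016  0.0059] rows 2.5
```

>>> apply_moves(
  steps=[
    {"tx": 0,"ty": 0,"tz": -40,"wx": 0,"wy": 0,"wz": 0},
    {"tx": -30,"ty": 0,"tz": -70,"wx": 0,"wy": 0,"wz": 0},
    {"tx": -80,"ty": 0,"tz": -80,"wx": 0,"wy": 0,"wz": 0},
    {"tx": -130,"ty": 0,"tz": -80,"wx": 0,"wy": 0,"wz": 0},
    {"tx": -180,"ty": 0,"tz": -80,"wx": 0,"wy": 0,"wz": 0},
    {"tx": -200,"ty": 0,"tz": -80,"wx": 0,"wy": 0,"wz": 0},
    {"tx": -200,"ty": 0,"tz": -80,"wx": 0,"wy": 0,"wz": 0},
    {"tx": -200,"ty": 0,"tz": -80,"wx": 0,"wy": 0,"wz": 0},
  ],
  hand=1,
)

```text
time: 13.35
eef_pos: [0.5028, -0.3125, 0.458]
tcp_rot: [0.801, 0.599, -0.0, -0.002]
contact_force: [0.0, 0.8, -0.7]
opening: 1.003
```

```bash
python3 look.py t10 top 225 155 110 100 7; python3 look.py s10 scene 175 135 110 110 7; python3 - <<'E'
from h import *
from plant import spotter
for c in("top","scene"):
    for l in("bail_bar","bail","lever_tip","lever","keeper_seat","lid"):
        print(c,l,[(round(q["confidence"],2),np.round(q["uv"],1),int(q["region"].sum())) for q in spotter.trace(c,l)])
E
```

```text
top bail_bar []
top bail [(0.66, array([264.2, 225.3]), 35), (0.4, array([271.2, 220.6]), 38)]
top lever_tip [(0.7, array([269.1, 219.4]), 57), (0.36, array([161.5, 232.2]), 368), (0.21, array([280.9, 193.1]), 2476)]
top lever []
top keeper_seat [(0.84, array([282.1, 190.3]), 2472)]
top lid [(0.64, array([280. , 187.8]), 2463)]
scene bail_bar []
scene bail []
scene lever_tip []
scene lever []
scene keeper_seat [(0.79, array([231.2, 184.7]), 2228), (0.31, array([315.5, 205.4]), 736)]
scene lid [(0.8, array([232.7, 185.4]), 2252), (0.38, array([236. , 208.3]), 5256)]
```

View pics/t10.png

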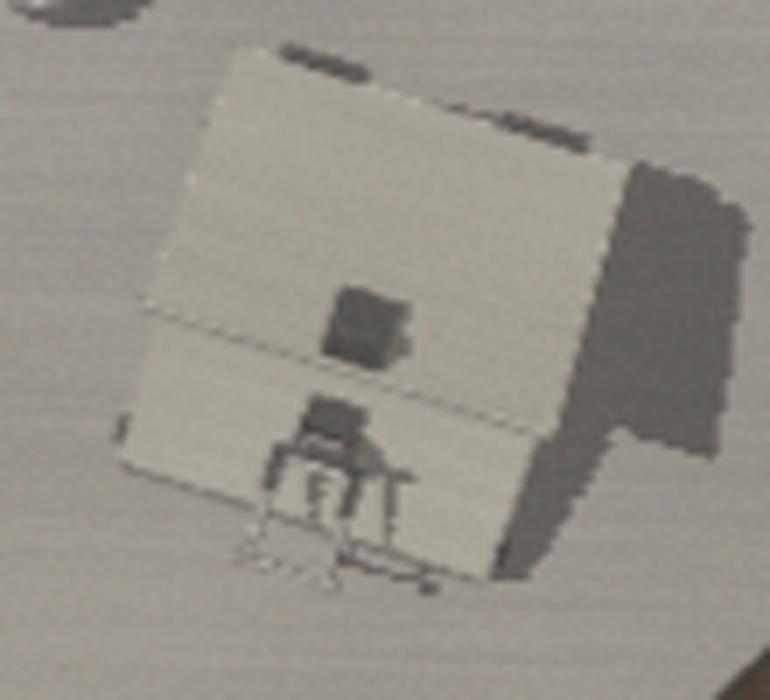

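View pics/s10.png

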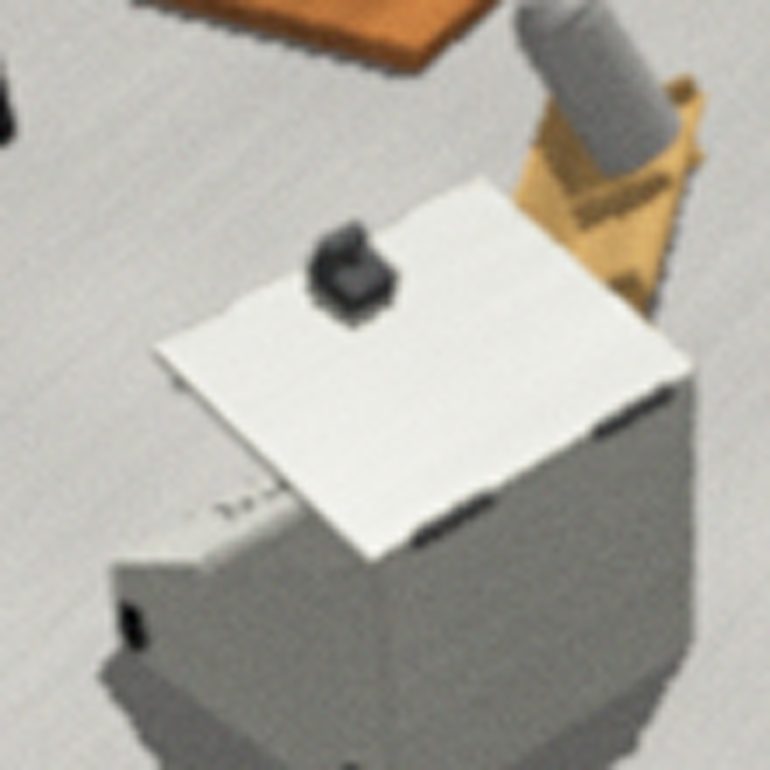

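```bash
cat >> h.py <<'E'
def bailpts(L,B,st=0):
    u=lambda deg:np.array([np.cos(np.radians(deg)),np.sin(np.radians(deg))]); Ld=np.degrees(L)
    pv=np.array([0,18.]); tip=pv+50*u(185-Ld); bp=pv+14*u(200-Ld); bar=bp+(51+st)*u(2.9-Ld+np.degrees(B))
    return tip,bp,bar
E
python3 - <<'E'
from h import *
d=pickle.load(open("d0.pkl","rb"))
for L in(1.85,1.95,2.05,2.15,2.25):
    tip,bp,bar=bailpts(L,4.5)
    for c,f,o in(("top",7,(225,155)),("scene",4,(180,125))):
        q=lambda p,y:np.round((proj(d[c],w(CAD,slope(p[0],p[1],y)))[0]-o+.5)*f-.5)
        print(L,c,"tip",q(tip,0),"bar",q(bar,0),"balls",q(bar,22),q(bar,-22),"caddy",np.round(slope(*bar)*1000))
E
python3 look.py t11 top 225 155 110 100 7; python3 look.py s11 scene 175 135 110 110 7
```

```text
1.85 top tip [319. 470.] bar [288. 569.] balls [241. 554.] [335. 585.] caddy [-120.    0.   90.]
1.85 scene tip [135. 229.] bar [103. 249.] balls [125. 238.] [ 81. 261.] caddy [-120.    0.   90.]
1.95 top tip [323. 459.] bar [289. 566.] balls [242. 551.] [337. 582.] caddy [-119.    0.   96.]
1.95 scene tip [139. 230.] bar [104. 244.] balls [125. 232.] [ 82. 255.] caddy [-119.    0.   96.]
2.05 top tip [326. 448.] bar [290. 562.] balls [243. 547.] [338. 577.] caddy [-117.    0.  102.]
2.05 scene tip [143. 232.] bar [104. 238.] balls [126. 227.] [ 82. 250.] caddy [-117.    0.  102.]
2.15 top tip [329. 437.] bar [292. 556.] balls [244. 541.] [340. 572.] caddy [-115.    0.  107.]
2.15 scene tip [147. 234.] bar [106. 234.] balls [127. 222.] [ 83. 245.] caddy [-115.    0.  107.]
2.25 top tip [333. 426.] bar [294. 550.] balls [246. 534.] [342. 565.] caddy [-112.    0.  113.]
2.25 scene tip [151. 237.] bar [107. 230.] balls [129. 218.] [ 85. 241.] caddy [-112.    0.  113.]
```

View pics/s11.png

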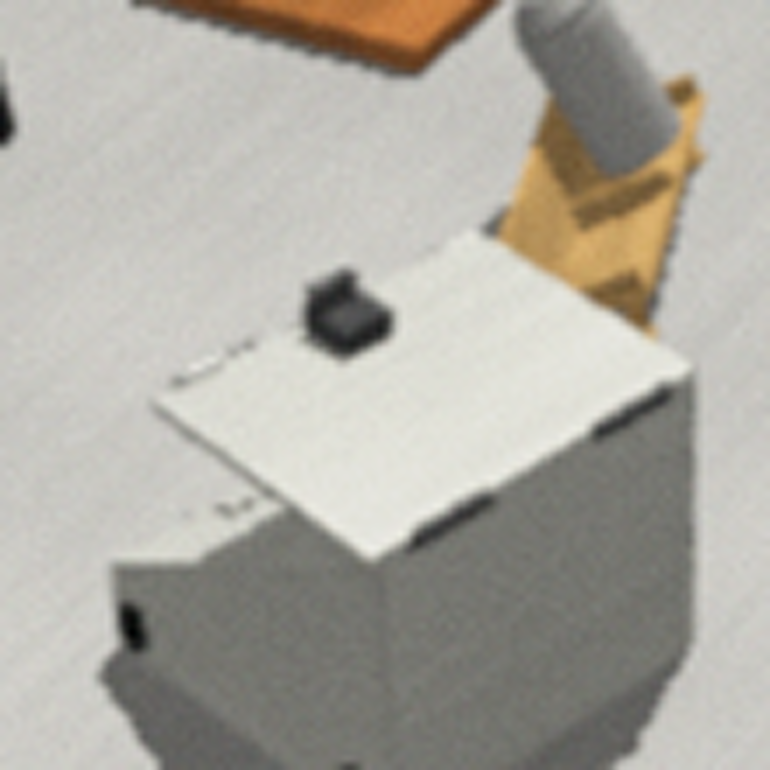

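```bash
python3 -c "
from h import *
for X in ([-.119,0,.22],[-.119,0,.099]):
  P=cpose(X,[0,1,0],[0,0,-1]); print(P[0]); delta(*P)
"
```

```text
[ 0.45848601 -0.03891467  0.3747    ]
t [ 249.9 -119.3   84.8] w [-0.002  -0.0013  0.0057] rows 5.8
[ 0.45848601 -0.03891467  0.2537    ]
t [ 249.7 -119.1  205.8] w [-0.002  -0.0013  0.0057] rows 6.9
```

>>> apply_moves(
  steps=[
    {"tx": 20,"ty": -45,"tz": 0,"wx": 0,"wy": 0,"wz": 0.006},
    {"tx": 50,"ty": -85,"tz": 0,"wx": 0,"wy": 0,"wz": 0.006},
    {"tx": 90,"ty": -115,"tz": 10,"wx": 0,"wy": 0,"wz": 0.006},
    {"tx": 140,"ty": -119,"tz": 20,"wx": 0,"wy": 0,"wz": 0.006},
    {"tx": 185,"ty": -119,"tz": 40,"wx": 0,"wy": 0,"wz": 0.006},
    {"tx": 225,"ty": -119,"tz": 65,"wx": 0,"wy": 0,"wz": 0.006},
    {"tx": 250,"ty": -119,"tz": 85,"wx": 0,"wy": 0,"wz": 0.006},
    {"tx": 250,"ty": -119,"tz": 85,"wx": 0,"wy": 0,"wz": 0.006},
    {"tx": 250,"ty": -119,"tz": 85,"wx": 0,"wy": 0,"wz": 0.006},
    {"tx": 250,"ty": -119,"tz": 85,"wx": 0,"wy": 0,"wz": 0.006},
  ],
)

```text
time: 15.15
eef_pos: [0.4592, -0.0397, 0.3758]
tcp_rot: [0.802, 0.597, 0.0, -0.0]
contact_force: [0.2, -0.9, -0.2]
opening: 1.004
```

```bash
python3 look.py s12 scene 155 95 140 140 5;python3 -c "
from h import *
for X in ([-.119,0,.22],[-.119,0,.099]):
  P=cpose(X,[0,1,0],[0,0,-1]); delta(*P)
"
```

```text
t [ 0.7 -1.   1.2] w [ 0.0006 -0.0009 -0.0017] rows 0.0
t [  0.6  -1.  122.2] w [ 0.0006 -0.0009 -0.0017] rows 2.4
```

View pics/s12.png

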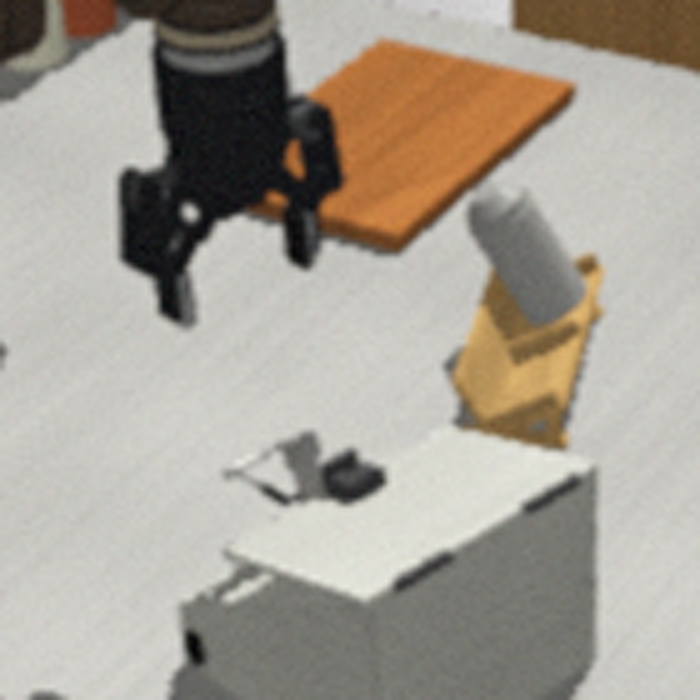

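The lid is nearly shut, and the bail bar is at about (247,463) in the crop, below the fingers. I'll go down over it.

>>> apply_moves(
  steps=[
    {"tx": 0.5,"ty": -1,"tz": 35,"wx": 0,"wy": 0,"wz": 0},
    {"tx": 0.5,"ty": -1,"tz": 70,"wx": 0,"wy": 0,"wz": 0},
    {"tx": 0.5,"ty": -1,"tz": 95,"wx": 0,"wy": 0,"wz": 0},
    {"tx": 0.5,"ty": -1,"tz": 112,"wx": 0,"wy": 0,"wz": 0},
    {"tx": 0.5,"ty": -1,"tz": 122,"wx": 0,"wy": 0,"wz": 0},
    {"tx": 0.5,"ty": -1,"tz": 122,"wx": 0,"wy": 0,"wz": 0},
    {"tx": 0.5,"ty": -1,"tz": 122,"wx": 0,"wy": 0,"wz": 0},
  ],
)

```text
time: 15.9
eef_pos: [0.4584, -0.0385, 0.2536]
tcp_rot: [0.802, 0.597, 0.0, -0.0]
contact_force: [-0.5, -0.3, -0.3]
opening: 1.001
```

```bash
python3 look.py s13 scene 155 95 140 140 5;python3 -c "
from h import *
for X in ([-.119,0,.099],):
  P=cpose(X,[0,1,0],[0,0,-1]); delta(*P)
"
```

```text
t [-0.5  0.1  0.2] w [ 0.0007 -0.0012 -0.0008] rows 0.0
```

View pics/s13.png

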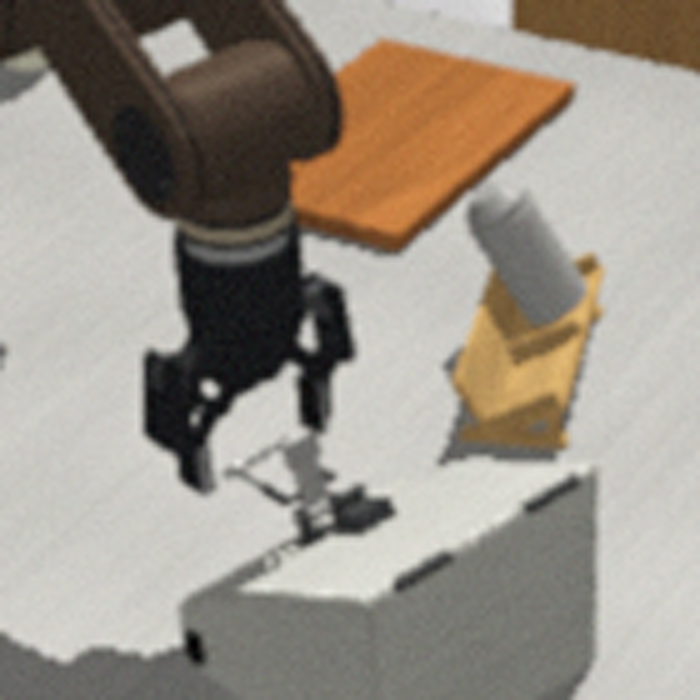

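>>> apply_moves(
  steps=[
    {"tx": 0,"ty": 0,"tz": 0,"wx": 0,"wy": 0,"wz": 0},
    {"tx": 0,"ty": 0,"tz": 0,"wx": 0,"wy": 0,"wz": 0},
    {"tx": 0,"ty": 0,"tz": 0,"wx": 0,"wy": 0,"wz": 0},
    {"tx": 0,"ty": 0,"tz": 0,"wx": 0,"wy": 0,"wz": 0},
    {"tx": 0,"ty": 0,"tz": 0,"wx": 0,"wy": 0,"wz": 0},
  ],
  hand=0,
  force=20,
)

```text
time: 16.45
eef_pos: [0.458, -0.0379, 0.2528]
tcp_rot: [0.802, 0.597, 0.0, -0.001]
contact_force: [0.7, -0.9, 0.5]
opening: 0.582
```

```bash
python3 look.py s14 scene 155 95 140 140 5;python3 - <<'E'
from h import *
P=cpose([-.119,0,.099],[0,1,0],[0,0,-1]); delta(*P)
R0=P[1]; Rc=Ro.from_euler('z',CAD[2]).as_matrix()
tip,bp,bar=bailpts(1.9,4.5); 
b0=slope(*bar)
for a in np.arange(-4,124,11):
    ang=np.radians(max(30,176-a)) ; 
    B=slope(*bp)+.051*np.array([np.cos(ang),0,np.sin(ang)])
    print(round(np.degrees(ang)),np.round(R0.T@Rc@(B-b0)*1000,1))
E
```

```text
t [-0.8  0.8 -1. ] w [-0.0013 -0.001  -0.0001] rows 0.0
180 [-0.  -0.  -1.7]
169 [  0.    0.9 -11.4]
158 [  0.    3.7 -20.8]
147 [  0.    8.2 -29.4]
136 [  0.   14.3 -37.1]
125 [  0.   21.7 -43.4]
114 [  0.   30.2 -48.3]
103 [  0.   39.5 -51.4]
92 [  0.   49.2 -52.6]
81 [  0.   58.9 -52. ]
70 [  0.   68.4 -49.6]
59 [  0.   77.2 -45.4]
```

View pics/s14.png

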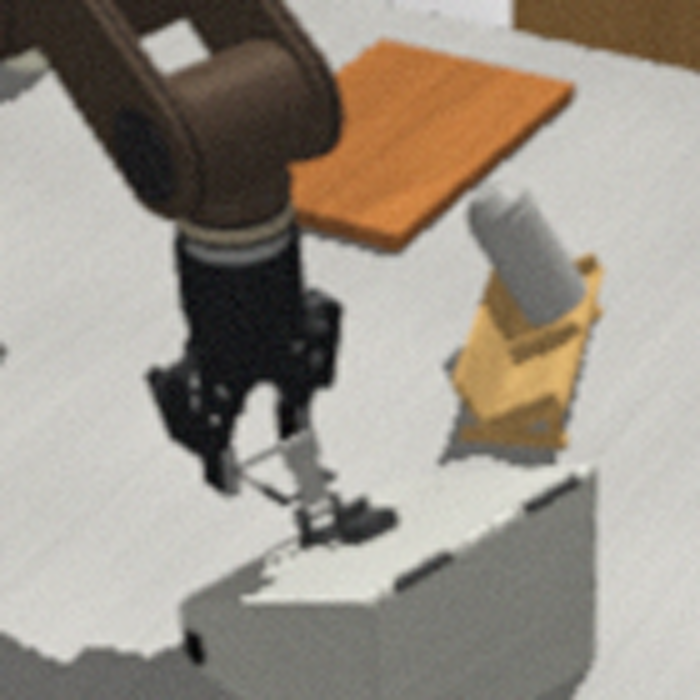

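>>> apply_moves(
  steps=[
    {"tx": 0,"ty": 1,"tz": -11,"wx": 0,"wy": 0,"wz": 0},
    {"tx": 0,"ty": 4,"tz": -21,"wx": 0,"wy": 0,"wz": 0},
    {"tx": 0,"ty": 8,"tz": -29,"wx": 0,"wy": 0,"wz": 0},
    {"tx": 0,"ty": 14,"tz": -37,"wx": 0,"wy": 0,"wz": 0},
    {"tx": 0,"ty": 22,"tz": -43,"wx": 0,"wy": 0,"wz": 0},
    {"tx": 0,"ty": 30,"tz": -48,"wx": 0,"wy": 0,"wz": 0},
    {"tx": 0,"ty": 39,"tz": -51,"wx": 0,"wy": 0,"wz": 0},
    {"tx": 0,"ty": 49,"tz": -53,"wx": 0,"wy": 0,"wz": 0},
    {"tx": 0,"ty": 59,"tz": -52,"wx": 0,"wy": 0,"wz": 0},
    {"tx": 0,"ty": 68,"tz": -50,"wx": 0,"wy": 0,"wz": 0},
    {"tx": 0,"ty": 77,"tz": -45,"wx": 0,"wy": 0,"wz": 0},
    {"tx": 0,"ty": 85,"tz": -40,"wx": 0,"wy": 0,"wz": 0},
  ],
)

```text
time: 17.7
eef_pos: [0.5406, -0.0628, 0.2925]
tcp_rot: [0.802, 0.597, 0.001, -0.0]
contact_force: [1.4, -0.7, 3.1]
opening: 0.579
```

```bash
python3 look.py s15 scene 155 95 140 140 5
```

```text
(no output)
```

View pics/s15.png

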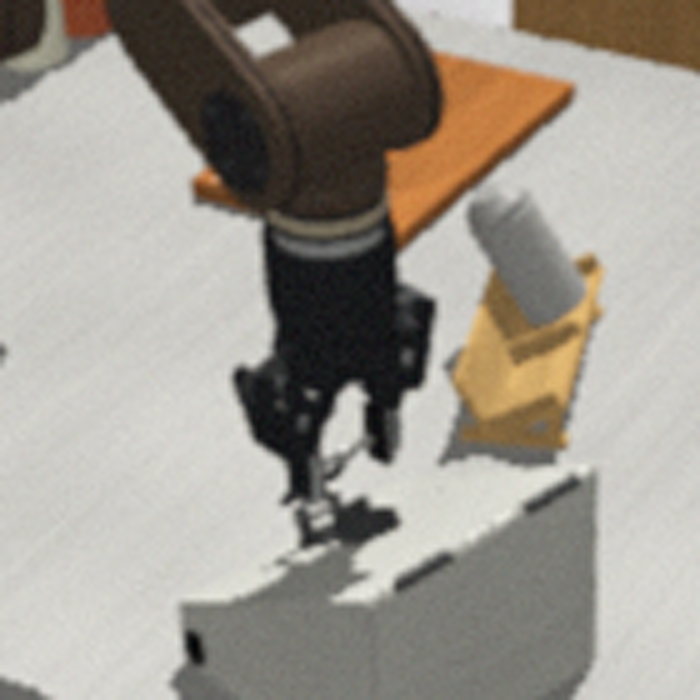

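>>> apply_moves(
  steps=[
    {"tx": 0,"ty": 4,"tz": 4,"wx": 0,"wy": 0,"wz": 0},
    {"tx": 0,"ty": 7,"tz": 8,"wx": 0,"wy": 0,"wz": 0},
    {"tx": 0,"ty": 10,"tz": 13,"wx": 0,"wy": 0,"wz": 0},
    {"tx": 0,"ty": 12,"tz": 17,"wx": 0,"wy": 0,"wz": 0},
    {"tx": 0,"ty": 12,"tz": 17,"wx": 0,"wy": 0,"wz": 0},
  ],
)

```text
time: 18.25
eef_pos: [0.5507, -0.0658, 0.2744]
tcp_rot: [0.802, 0.597, -0.001, -0.002]
contact_force: [1.5, -2.2, 2.5]
opening: 0.578
```

>>> apply_moves(
  steps=[
    {"tx": 0,"ty": 0,"tz": 0,"wx": 0,"wy": 0,"wz": 0},
    {"tx": 0,"ty": 0,"tz": 0,"wx": 0,"wy": 0,"wz": 0},
    {"tx": 0,"ty": 0,"tz": 0,"wx": 0,"wy": 0,"wz": 0},
    {"tx": 0,"ty": 0,"tz": 0,"wx": 0,"wy": 0,"wz": 0},
    {"tx": 0,"ty": 0,"tz": -20,"wx": 0,"wy": 0,"wz": 0},
    {"tx": 0,"ty": 0,"tz": -60,"wx": 0,"wy": 0,"wz": 0},
    {"tx": 0,"ty": 0,"tz": -100,"wx": 0,"wy": 0,"wz": 0},
    {"tx": 0,"ty": 0,"tz": -130,"wx": 0,"wy": 0,"wz": 0},
  ],
  hand=1,
)

```text
time: 19.05
eef_pos: [0.551, -0.0658, 0.4081]
tcp_rot: [0.802, 0.597, 0.001, -0.0]
contact_force: [0.2, -0.9, -0.3]
opening: 1.001
```

```bash
python3 look.py s16 scene 155 95 140 140 5
```

```text
(no output)
```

View pics/s16.png

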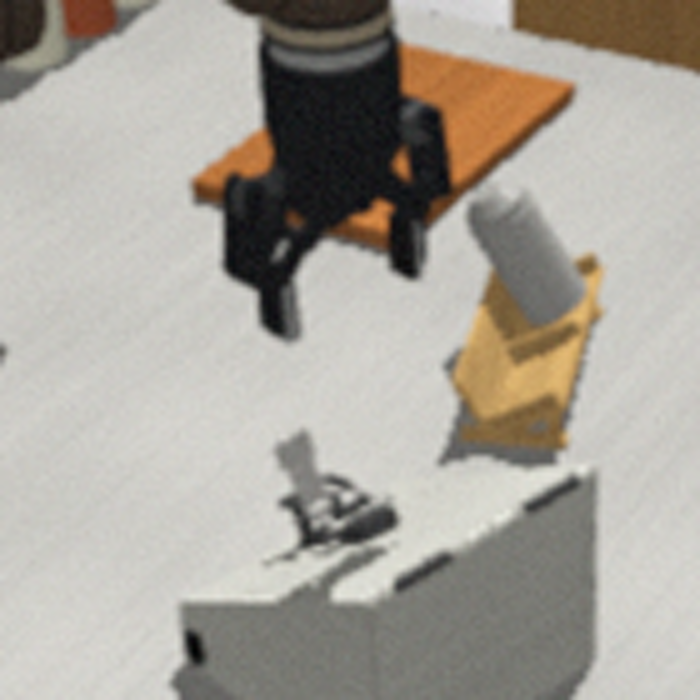

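The bail has dropped over the keeper. Handle tip is at about (290,437) in the crop, so the lever angle is about 1.85. I'll plan the press with closed fingers.

```bash
cat >> h.py <<'E'
def press(phi,r,c,gap=0):
    f=np.radians(phi); u=np.array([np.cos(f),np.sin(f)]); n=np.array([np.cos(f-np.pi/2),np.sin(f-np.pi/2)])
    C=np.array([-61,83])+r*u+(2+gap)*n
    x=C[0]+c; z=C[1]
    return cpose([x/1000,0,(z+18)/1000],[0,1,0],[0,0,-1])
E
python3 - <<'E'
from h import *
s=state(); print(s["time"])
print("pre"); delta(*press(109,42,28))
for ph,c in((109,11),(115,11),(122,11),(130,11),(138,11),(146,11),(154,11),(162,11),(170,11),(178,4),(186,-4),(194,-8),(202,-11),(210,-11),(214,-11)):
    print(ph,end=' '); delta(*press(ph,42,c))
E
```

```text
19.1
pre
t [ -1.  -24.3 117.6] w [ 0.0095 -0.0013  0.    ] rows 2.4
109 t [ -1.  -41.3 117.4] w [ 0.0095 -0.0013  0.    ] rows 2.5
115 t [ -1.  -45.5 118.9] w [ 0.0095 -0.0013  0.    ] rows 2.5
122 t [ -1.  -50.1 121. ] w [ 0.0095 -0.0013  0.    ] rows 2.6
130 t [ -1.  -55.1 124.2] w [ 0.0095 -0.0013  0.    ] rows 2.7
138 t [ -1.  -59.5 128. ] w [ 0.0095 -0.0013  0.    ] rows 2.8
146 t [ -1.  -63.4 132.5] w [ 0.0095 -0.0013  0.    ] rows 2.9
154 t [ -1.  -66.6 137.4] w [ 0.0095 -0.0013  0.    ] rows 3.1
162 t [ -1.  -69.1 142.7] w [ 0.0095 -0.0013  0.    ] rows 3.2
170 t [ -1.  -70.8 148.3] w [ 0.0095 -0.0013  0.    ] rows 3.3
178 t [ -1.  -78.8 154. ] w [ 0.0095 -0.0013  0.    ] rows 3.5
186 t [ -1.  -86.9 159.8] w [ 0.0095 -0.0013  0.    ] rows 3.6
194 t [ -1.  -90.2 165.6] w [ 0.0095 -0.0013  0.    ] rows 3.8
202 t [ -1.  -91.7 171.2] w [ 0.0095 -0.0013  0.    ] rows 3.9
210 t [ -1.  -89.5 176.6] w [ 0.0095 -0.0013  0.    ] rows 4.0
214 t [ -1.  -88.1 179.2] w [ 0.0095 -0.0013  0.    ] rows 4.0
```

```bash
python3 - <<'E'
import cv2
im=cv2.imread("pics/s16.png"); cv2.imwrite("pics/s16z.png",cv2.resize(im[400:620,230:450],None,fx=2.7,fy=2.7,interpolation=cv2.INTER_CUBIC))
E
```

```text
(no output)
```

View pics/s16z.png

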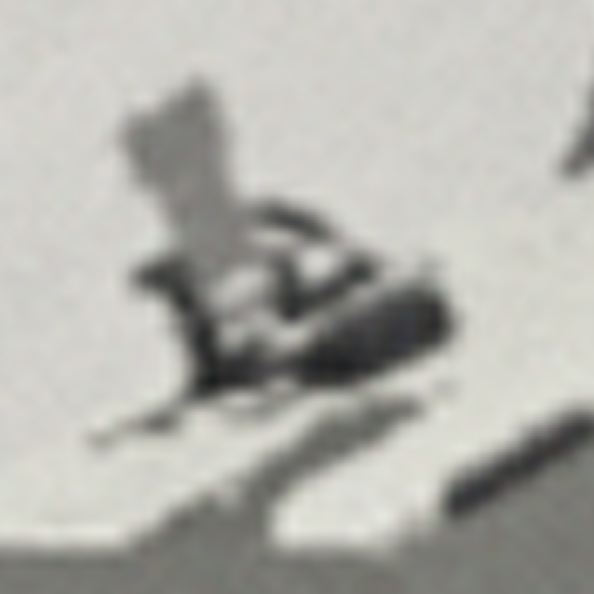

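```bash
cat > ovl.py <<'E'
import sys; from h import *
def ovl(cam,png,x0,y0,wd,ht,f,L,bar=None):
    c=pickle.load(open(f"cam_{cam}.pkl","rb"))
    im=cv2.resize(c["img"][y0:y0+ht,x0:x0+wd,::-1],None,fx=f,fy=f,interpolation=cv2.INTER_CUBIC)
    q=lambda p,y:tuple(int(v) for v in np.round((proj(c,w(CAD,slope(p[0],p[1],y)))[0]-(x0,y0)+.5)*f-.5))
    tip,bp,_=bailpts(L,4.5)
    cv2.line(im,q((0,18),0),q(tip,0),(0,0,255),1)
    for b,col in ((bar,(0,255,0)),):
        if b is not None:
            cv2.line(im,q(b,26),q(b,-26),col,1); cv2.line(im,q(bp,18),q(b,18),col,1); cv2.line(im,q(bp,-18),q(b,-18),col,1)
    for y in(-11,11):
        cv2.polylines(im,[np.array([q(p,y) for p in((34,0),(34,21),(43,21),(43,12),(62,12),(62,0))])],True,(255,0,0),1)
    cv2.imwrite(png,im)
E
python3 -c "
from ovl import *
ovl('scene','pics/s16o.png',195,165,55,55,12,1.85,(48.8,14))"
```

```text
(no output)
```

View pics/s16o.png

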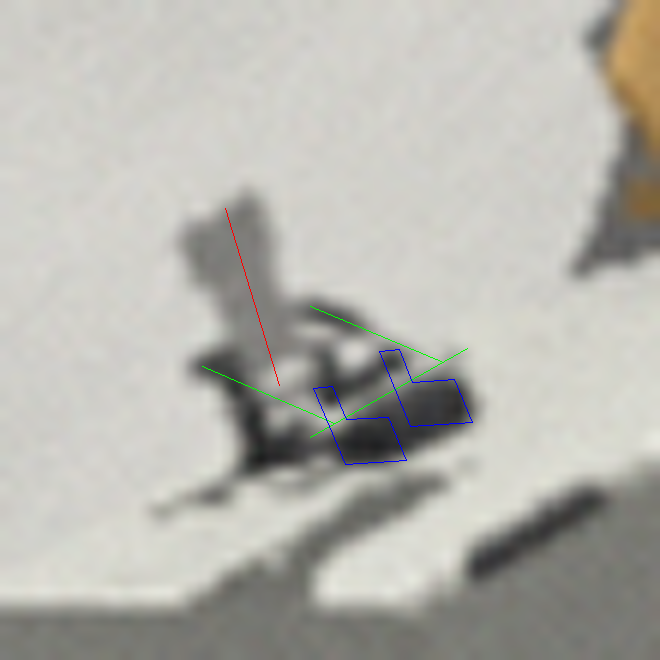

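>>> apply_moves(
  steps=[
    {"tx": -50,"ty": 0,"tz": 0,"wx": 0,"wy": 0,"wz": 0},
    {"tx": -100,"ty": 0,"tz": 0,"wx": 0,"wy": 0,"wz": 0},
    {"tx": -150,"ty": 0,"tz": 0,"wx": 0,"wy": 0,"wz": 0},
    {"tx": -190,"ty": 0,"tz": 0,"wx": 0,"wy": 0,"wz": 0},
  ],
  hand=0,
)

```text
time: 19.5
eef_pos: [0.4955, -0.2498, 0.405]
tcp_rot: [0.802, 0.597, -0.0, -0.001]
contact_force: [-0.2, 0.1, 0.5]
opening: 0.33
```

```bash
python3 look.py t17 top 250 180 50 50 12; python3 -c "
from ovl import *
ovl('top','pics/t17o.png',250,180,50,50,12,1.85,(48.8,14))"
```

```text
(no output)
```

View pics/t17.png

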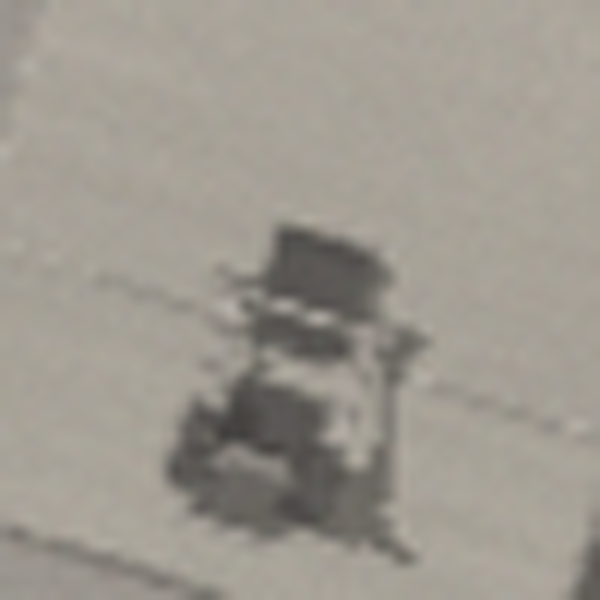

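View pics/t17o.png

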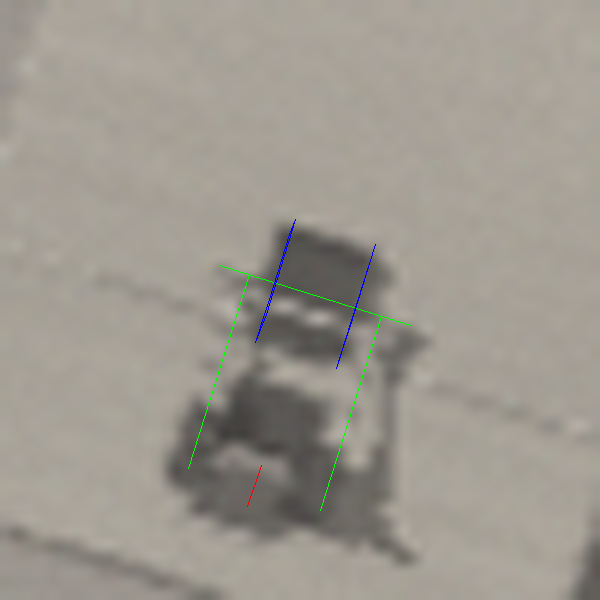

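The bright crossbar runs from about (230,310) to (370,325). It crosses between the tooth and the rest of the block, so it is behind the tooth. I'll press the lever next.

```bash
python3 - <<'E'
from h import *
print("above"); P=press(114,42,28); delta(P[0]+[0,0,.06],P[1])
delta(*P)
for ph in (115,130,146): delta(*press(ph,42,11))
E
```

```text
above
t [195.8 -26.1  49.5] w [-0.0021  0.0032 -0.0045] rows 4.1
t [196.  -25.9 109.5] w [-0.0021  0.0032 -0.0045] rows 4.5
t [196.  -43.6 109.8] w [-0.0021  0.0032 -0.0045] rows 4.6
t [195.9 -53.1 115.3] w [-0.0021  0.0032 -0.0045] rows 4.7
t [195.9 -61.3 123.6] w [-0.0021  0.0032 -0.0045] rows 4.8
```

>>> apply_moves(
  steps=[
    {"tx": 50,"ty": -5,"tz": 0,"wx": 0,"wy": 0,"wz": 0},
    {"tx": 100,"ty": -10,"tz": 0,"wx": 0,"wy": 0,"wz": 0},
    {"tx": 150,"ty": -18,"tz": 20,"wx": 0,"wy": 0,"wz": 0},
    {"tx": 185,"ty": -24,"tz": 45,"wx": 0,"wy": 0,"wz": 0},
    {"tx": 196,"ty": -26,"tz": 65,"wx": 0,"wy": 0,"wz": 0},
    {"tx": 196,"ty": -26,"tz": 90,"wx": 0,"wy": 0,"wz": 0},
    {"tx": 196,"ty": -26,"tz": 109,"wx": 0,"wy": 0,"wz": 0},
    {"tx": 196,"ty": -26,"tz": 109,"wx": 0,"wy": 0,"wz": 0},
    {"tx": 196,"ty": -26,"tz": 109,"wx": 0,"wy": 0,"wz": 0},
  ],
)

```text
time: 20.45
eef_pos: [0.5277, -0.0524, 0.2964]
tcp_rot: [0.802, 0.597, -0.0, -0.001]
contact_force: [0.2, 1.2, 1.0]
opening: -0.001
```

```bash
python3 look.py s18 scene 155 95 140 140 5; python3 - <<'E'
from h import *
for ph,c in((115,11),(122,11),(130,11),(138,11),(146,11),(154,11),(162,11),(170,11),(178,4),(186,-4),(194,-8),(202,-11),(210,-11),(214,-11)):
    print(ph,end=' '); delta(*press(ph,42,c))
E
```

```text
115 t [ -6.8 -17.5   2.7] w [-0.0007 -0.0013 -0.0004] rows 0.4
122 t [ -6.8 -22.1   5. ] w [-0.0007 -0.0013 -0.0004] rows 0.5
130 t [ -6.8 -27.    8.2] w [-0.0007 -0.0013 -0.0004] rows 0.6
138 t [ -6.8 -31.4  12.1] w [-0.0007 -0.0013 -0.0004] rows 0.7
146 t [ -6.8 -35.2  16.5] w [-0.0007 -0.0013 -0.0004] rows 0.8
154 t [ -6.8 -38.4  21.4] w [-0.0007 -0.0013 -0.0004] rows 0.9
162 t [ -6.8 -40.9  26.8] w [-0.0007 -0.0013 -0.0004] rows 1.0
170 t [ -6.8 -42.5  32.4] w [-0.0007 -0.0013 -0.0004] rows 1.1
178 t [ -6.8 -50.4  38.2] w [-0.0007 -0.0013 -0.0004] rows 1.3
186 t [ -6.9 -58.5  44.1] w [-0.0007 -0.0013 -0.0004] rows 1.5
194 t [ -6.9 -61.8  49.9] w [-0.0007 -0.0013 -0.0004] rows 1.6
202 t [ -6.9 -63.2  55.5] w [-0.0007 -0.0013 -0.0004] rows 1.7
210 t [ -6.9 -60.9  60.9] w [-0.0007 -0.0013 -0.0004] rows 1.7
214 t [ -6.9 -59.4  63.5] w [-0.0007 -0.0013 -0.0004] rows 1.7
```

View pics/s18.png

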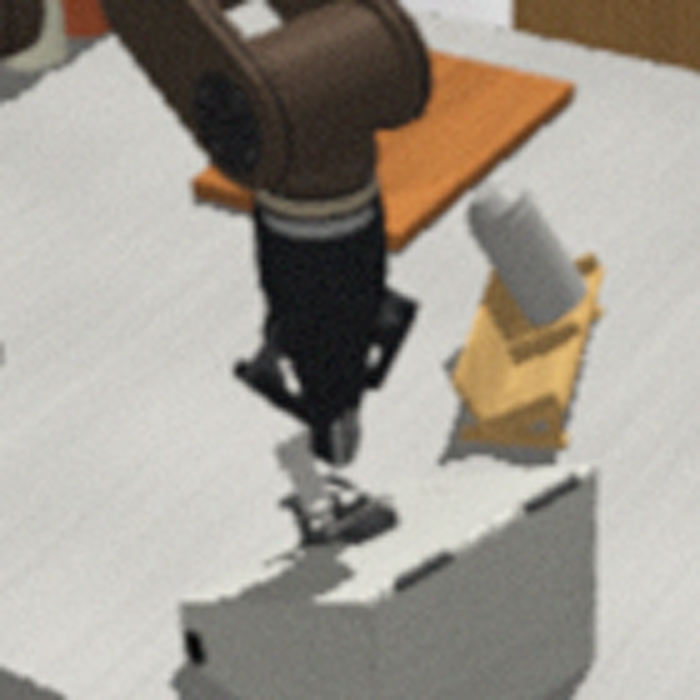

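>>> apply_moves(
  steps=[
    {"tx": -6,"ty": -9,"tz": 3,"wx": 0,"wy": 0,"wz": 0},
    {"tx": -6,"ty": -18,"tz": 3,"wx": 0,"wy": 0,"wz": 0},
    {"tx": -6,"ty": -22,"tz": 5,"wx": 0,"wy": 0,"wz": 0},
    {"tx": -6,"ty": -27,"tz": 8,"wx": 0,"wy": 0,"wz": 0},
    {"tx": -6,"ty": -31,"tz": 12,"wx": 0,"wy": 0,"wz": 0},
    {"tx": -6,"ty": -35,"tz": 16.5,"wx": 0,"wy": 0,"wz": 0},
    {"tx": -6,"ty": -35,"tz": 16.5,"wx": 0,"wy": 0,"wz": 0},
    {"tx": -6,"ty": -35,"tz": 16.5,"wx": 0,"wy": 0,"wz": 0},
  ],
)

```text
time: 21.3
eef_pos: [0.4921, -0.0481, 0.2793]
tcp_rot: [0.802, 0.597, -0.001, -0.002]
contact_force: [-0.1, -0.4, 0.3]
opening: -0.001
```

```bash
python3 look.py s19 scene 185 135 70 70 10; python3 - <<'E'
from h import *
for ph,c in((146,11),(154,11),(162,11),(170,11),(178,4),(186,-4),(194,-8),(202,-11),(210,-11),(214,-11)):
    print(ph,end=' '); delta(*press(ph,42,c))
E
```

```text
146 t [-0.8  0.4 -1.5] w [-0.0036 -0.0013 -0.0002] rows 0.0
154 t [-0.8 -2.8  3.4] w [-0.0036 -0.0013 -0.0002] rows 0.1
162 t [-0.8 -5.2  8.8] w [-0.0036 -0.0013 -0.0002] rows 0.2
170 t [-0.8 -6.9 14.4] w [-0.0036 -0.0013 -0.0002] rows 0.3
178 t [ -0.9 -14.7  20.2] w [-0.0036 -0.0013 -0.0002] rows 0.5
186 t [ -0.9 -22.8  26.1] w [-0.0036 -0.0013 -0.0002] rows 0.7
194 t [ -0.9 -26.   32. ] w [-0.0036 -0.0013 -0.0002] rows 0.8
202 t [ -0.9 -27.5  37.6] w [-0.0036 -0.0013 -0.0002] rows 0.9
210 t [ -0.9 -25.1  43. ] w [-0.0036 -0.0013 -0.0002] rows 1.0
214 t [ -0.9 -23.7  45.6] w [-0.0036 -0.0013 -0.0002] rows 1.0
```

View pics/s19.png

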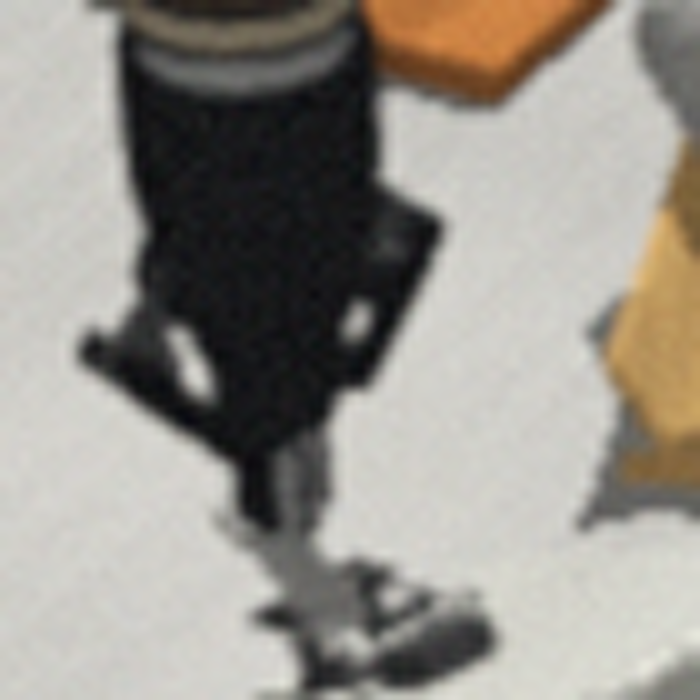

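>>> apply_moves(
  steps=[
    {"tx": -1,"ty": -3,"tz": 4,"wx": 0,"wy": 0,"wz": 0},
    {"tx": -1,"ty": -5,"tz": 9,"wx": 0,"wy": 0,"wz": 0},
    {"tx": -1,"ty": -7,"tz": 14.5,"wx": 0,"wy": 0,"wz": 0},
    {"tx": -1,"ty": -11,"tz": 18,"wx": 0,"wy": 0,"wz": 0},
    {"tx": -1,"ty": -15,"tz": 21,"wx": 0,"wy": 0,"wz": 0},
    {"tx": -1,"ty": -15,"tz": 21,"wx": 0,"wy": 0,"wz": 0},
  ],
)

```text
time: 21.95
eef_pos: [0.4768, -0.0447, 0.2579]
tcp_rot: [0.802, 0.597, -0.001, -0.002]
contact_force: [-0.2, -0.1, -0.6]
opening: -0.002
```

```bash
python3 look.py s20 scene 185 135 70 70 10; python3 - <<'E'
from h import *
for ph,c in((178,4),(186,-4),(194,-8),(202,-11),(210,-11),(214,-11),(216,-11)):
    print(ph,end=' '); delta(*press(ph,42,c))
E
```

```text
178 t [ 0.3  0.9 -1.3] w [-0.0052 -0.0009 -0.0001] rows 0.0
186 t [ 0.3 -7.2  4.7] w [-0.0052 -0.0009 -0.0001] rows 0.2
194 t [  0.3 -10.4  10.5] w [-0.0052 -0.0009 -0.0001] rows 0.3
202 t [  0.3 -11.8  16.2] w [-0.0052 -0.0009 -0.0001] rows 0.4
210 t [ 0.3 -9.5 21.5] w [-0.0052 -0.0009 -0.0001] rows 0.5
214 t [ 0.3 -8.  24.1] w [-0.0052 -0.0009 -0.0001] rows 0.5
216 t [ 0.3 -7.2 25.3] w [-0.0052 -0.0009 -0.0001] rows 0.5
```

View pics/s20.png

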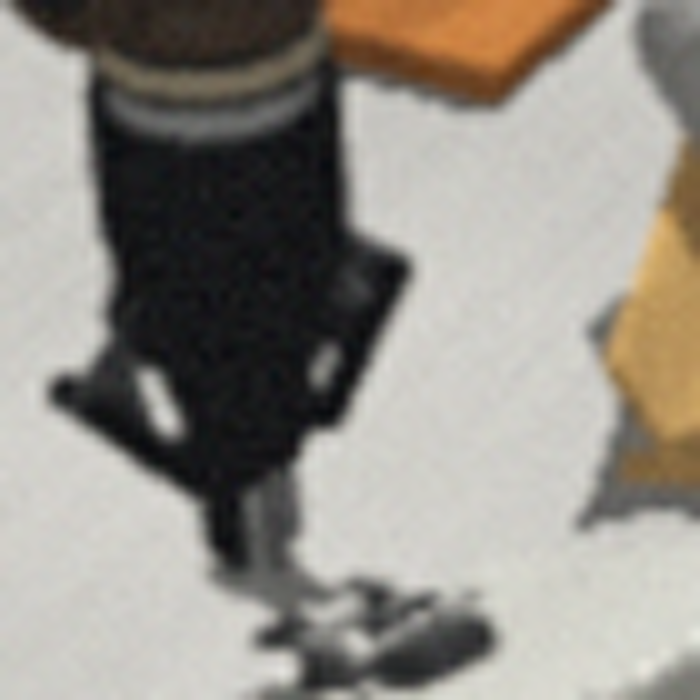

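>>> apply_moves(
  steps=[
    {"tx": 0,"ty": -5,"tz": 3,"wx": 0,"wy": 0,"wz": 0},
    {"tx": 0,"ty": -7,"tz": 6,"wx": 0,"wy": 0,"wz": 0},
    {"tx": 0,"ty": -9,"tz": 9,"wx": 0,"wy": 0,"wz": 0},
    {"tx": 0,"ty": -10,"tz": 12,"wx": 0,"wy": 0,"wz": 0},
    {"tx": 0,"ty": -11,"tz": 15,"wx": 0,"wy": 0,"wz": 0},
    {"tx": 0,"ty": -11,"tz": 15,"wx": 0,"wy": 0,"wz": 0},
  ],
)

```text
time: 22.6
eef_pos: [0.4665, -0.0415, 0.2429]
tcp_rot: [0.802, 0.597, -0.001, -0.002]
contact_force: [-0.3, 0.5, -0.7]
opening: 0.002
```

```bash
python3 look.py s21 scene 185 135 70 70 10; python3 - <<'E'
from h import *
for ph,c in((202,-11),(210,-11),(214,-11),(217,-11)):
    print(ph,end=' '); delta(*press(ph,42,c))
E
```

```text
202 t [ 0.1 -1.3  1.4] w [-0.0039 -0.0013 -0.0002] rows 0.0
210 t [0.1 1.  6.8] w [-0.0039 -0.0013 -0.0002] rows 0.1
214 t [0.1 2.5 9.4] w [-0.0039 -0.0013 -0.0002] rows 0.2
217 t [ 0.1  3.7 11.2] w [-0.0039 -0.0013 -0.0002] rows 0.2
```

View pics/s21.png

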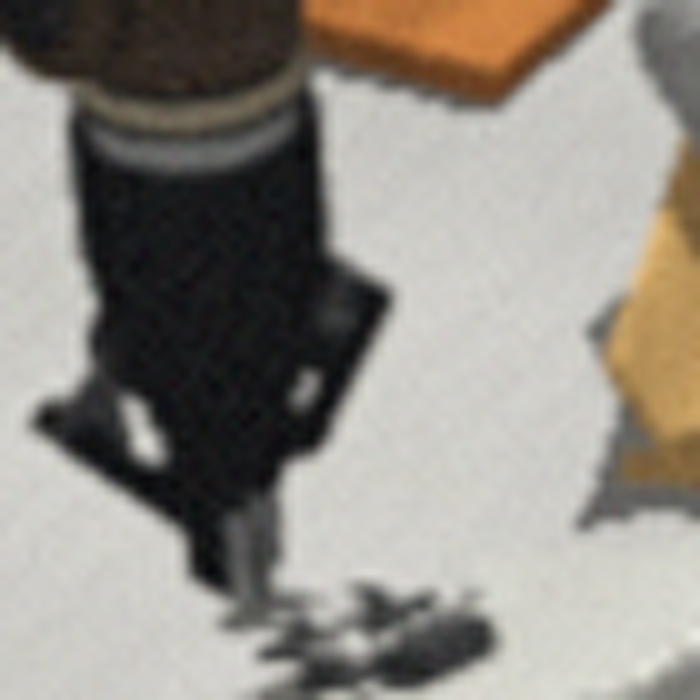

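>>> apply_moves(
  steps=[
    {"tx": 0,"ty": 0,"tz": 3,"wx": 0,"wy": 0,"wz": 0},
    {"tx": 0,"ty": 1,"tz": 6,"wx": 0,"wy": 0,"wz": 0},
    {"tx": 0,"ty": 2,"tz": 9,"wx": 0,"wy": 0,"wz": 0},
    {"tx": 0,"ty": 3,"tz": 11,"wx": 0,"wy": 0,"wz": 0},
    {"tx": 0,"ty": 3,"tz": 11,"wx": 0,"wy": 0,"wz": 0},
  ],
)

```text
time: 23.15
eef_pos: [0.4701, -0.0426, 0.233]
tcp_rot: [0.802, 0.597, -0.001, -0.002]
contact_force: [-1.5, -0.2, 2.6]
opening: 0.001
```

```bash
python3 look.py s22 scene 185 135 70 70 10; python3 - <<'E'
from h import *
for ph,c in((214,-11),(217,-11)):
    print(ph,end=' '); delta(*press(ph,42,c))
print(state()["contact_force"])
E
```

```text
214 t [ 0.2 -1.  -0.9] w [-0.0035 -0.0012 -0.0002] rows 0.0
217 t [0.2 0.2 1. ] w [-0.0035 -0.0012 -0.0002] rows 0.0
[-2.03093227  0.03674098  3.08294738]
```

View pics/s22.png

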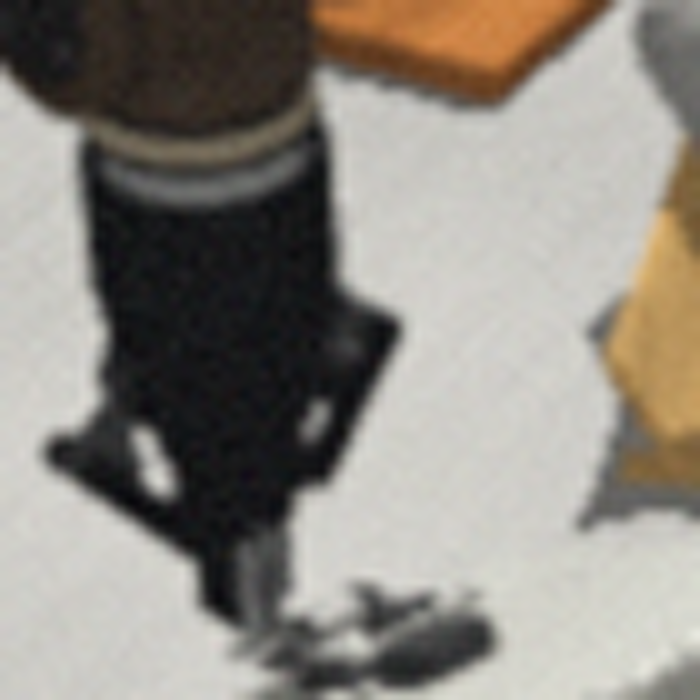

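>>> apply_moves(
  steps=[
    {"tx": 0,"ty": 0,"tz": 2,"wx": 0,"wy": 0,"wz": 0},
    {"tx": 0,"ty": 0,"tz": 4,"wx": 0,"wy": 0,"wz": 0},
    {"tx": 0,"ty": 0,"tz": 4,"wx": 0,"wy": 0,"wz": 0},
  ],
)

```text
time: 23.5
eef_pos: [0.4707, -0.0426, 0.2324]
tcp_rot: [0.802, 0.598, -0.001, -0.003]
contact_force: [-12.4, 2.8, 25.1]
opening: 0.001
```

Firm stop at about 25 N, so the lever is fully down. I'll back off up and to the side and check.

>>> apply_moves(
  steps=[
    {"tx": 0,"ty": -3,"tz": -10,"wx": 0,"wy": 0,"wz": 0},
    {"tx": 0,"ty": -5,"tz": -40,"wx": 0,"wy": 0,"wz": 0},
    {"tx": 0,"ty": -5,"tz": -85,"wx": 0,"wy": 0,"wz": 0},
    {"tx": -40,"ty": 0,"tz": -110,"wx": 0,"wy": 0,"wz": 0},
    {"tx": -90,"ty": 0,"tz": -120,"wx": 0,"wy": 0,"wz": 0},
    {"tx": -140,"ty": 20,"tz": -120,"wx": 0,"wy": 0,"wz": 0},
    {"tx": -190,"ty": 40,"tz": -120,"wx": 0,"wy": 0,"wz": 0},
    {"tx": -220,"ty": 40,"tz": -120,"wx": 0,"wy": 0,"wz": 0},
    {"tx": -220,"ty": 40,"tz": -120,"wx": 0,"wy": 0,"wz": 0},
  ],
)

```text
time: 24.4
eef_pos: [0.4448, -0.2689, 0.3488]
tcp_rot: [0.804, 0.595, -0.0, -0.0]
contact_force: [-0.3, 0.6, 0.3]
opening: 0.001
```

```bash
python3 look.py t23 top 250 180 50 50 12; python3 look.py s23 scene 195 165 55 55 12; python3 look.py t23w top 125 125 200 140 4; python3 -c "
from ovl import *
ovl('top','pics/t23o.png',250,180,50,50,12,0,(42,14))
ovl('scene','pics/s23o.png',195,165,55,55,12,0,(42,14))
a=[cv2.imread(f'pics/{n}.png') for n in ('t23','t23o')]; h=np.hstack([cv2.resize(x,(400,400)) for x in a]); cv2.imwrite('pics/t23c.png',h)
a=[cv2.imread(f'pics/{n}.png') for n in ('s23','s23o')]; h=np.hstack([cv2.resize(x,(400,400)) for x in a]); cv2.imwrite('pics/s23c.png',h)
"
```

```text
(no output)
```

View pics/t23c.png

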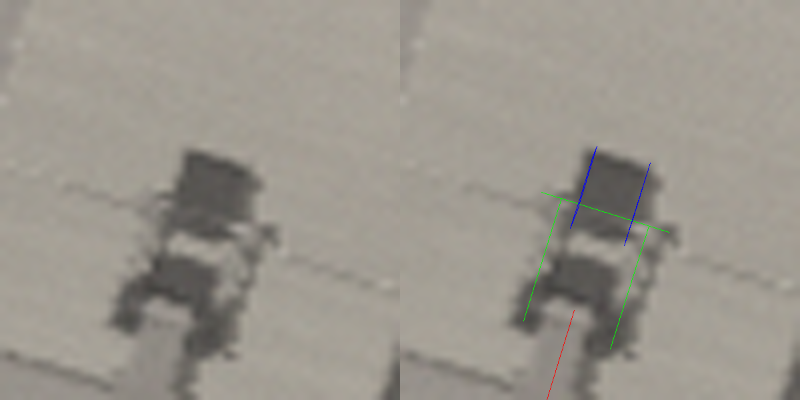

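View pics/s23c.png

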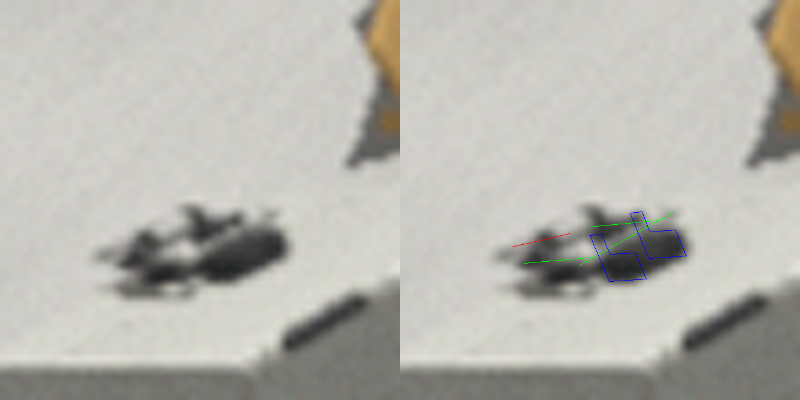

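View pics/t23w.png

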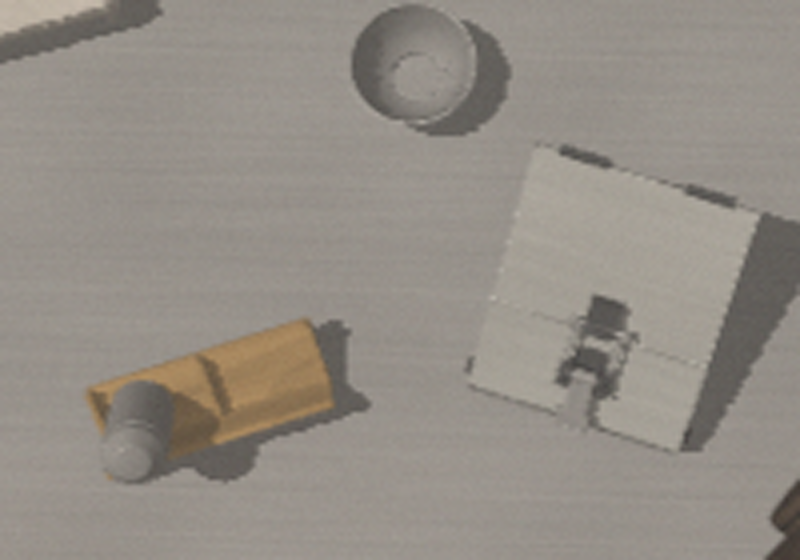

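```bash
python3 - <<'E'
from h import *
from plant import imaging
ims=[imaging.read_camera("top")["img"].astype(float) for _ in range(6)]
ims2=[imaging.read_camera("scene")["img"].astype(float) for _ in range(6)]
out=[]
for a,(x0,y0) in((ims,(257,193)),(ims2,(200,180))):
    m=np.mean(a,0)[y0:y0+30,x0:x0+33,::-1]; m=np.clip((m-40)*1.5,0,255).astype(np.uint8)
    out.append(cv2.resize(m,None,fx=12,fy=12,interpolation=cv2.INTER_LANCZOS4))
cv2.imwrite("pics/e24.png",np.hstack(out))
E
```

```text
(no output)
```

View pics/e24.png

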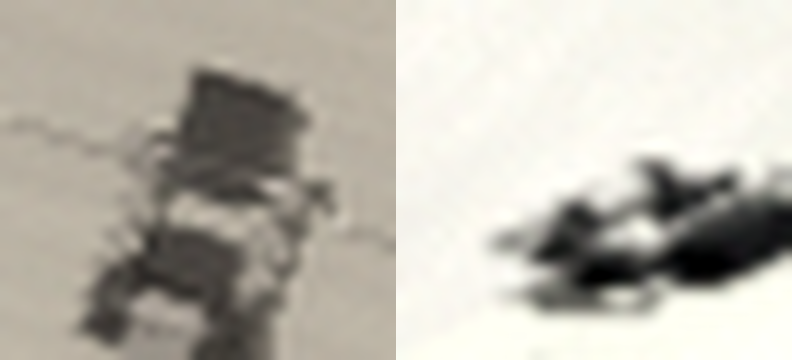

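```bash
python3 - <<'E'
from h import *
from plant import imaging
outs=[]
for cam,(x0,y0) in(("top",(257,193)),("scene",(203,178))):
    cs=[imaging.read_camera(cam) for _ in range(6)]; c=cs[0]
    m=np.mean([k["img"].astype(float) for k in cs],0)[y0:y0+33,x0:x0+33,::-1]; m=np.clip((m-30)*1.4,0,255).astype(np.uint8)
    base=cv2.resize(m,None,fx=12,fy=12,interpolation=cv2.INTER_CUBIC)
    for bar,col in(((42,14),(0,255,0)),((36.8,23),(0,0,255))):
        im=base.copy()
        q=lambda p,y:tuple(int(v) for v in np.round((proj(c,w(CAD,slope(p[0],p[1],y)))[0]-(x0,y0)+.5)*12-.5))
        for y in(-13,13): cv2.line(im,q((62,12),y),q((43,12),y),(255,0,0),1)
        cv2.line(im,q((62,12),-13),q((62,12),13),(255,0,0),1)
        cv2.polylines(im,[np.array([q((35,21),-11),q((35,21),11),q((43,21),11),q((43,21),-11)])],True,(255,255,0),1)
        cv2.line(im,q(bar,26),q(bar,-26),col,1)
        for y in (-18,18): cv2.line(im,q((-13.2,13.2),y),q(bar,y),col,1)
        outs.append(im)
cv2.imwrite("pics/e25.png",np.vstack([np.hstack(outs[:2]),np.hstack(outs[2:])])[:, :])
E
python3 -c "
import cv2;im=cv2.imread('pics/e25.png');print(im.shape);cv2.imwrite('pics/e25a.png',im[:396]);cv2.imwrite('pics/e25b.png',im[396:])"
```

```text
(792, 792, 3)
```

View pics/e25a.png

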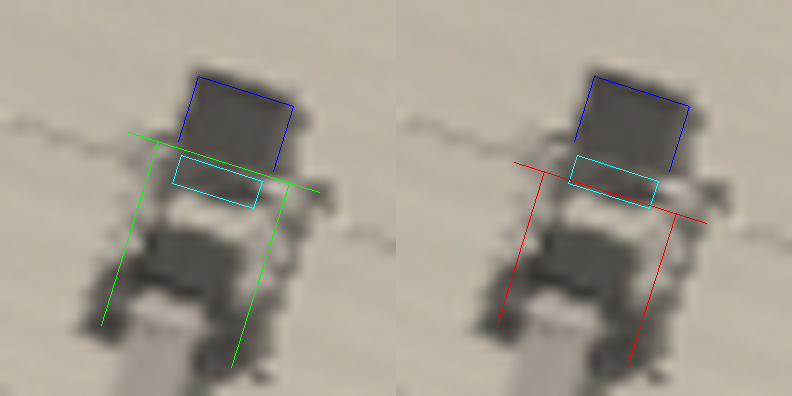

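View pics/e25b.png

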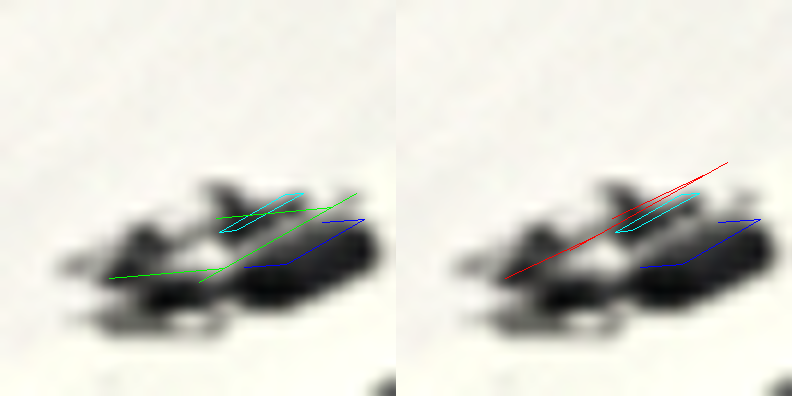

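The scene view shows the crossbar's far ball at (350,195). That fits the hooked position (357,193), and nothing shows where it would be if the bar sat on top of the tooth. The lever lies flat. I'll check that the other objects haven't moved, then hand in.

```bash
python3 - <<'E'
from h import *
from plant import imaging,spotter,ctrl
d=pickle.load(open("d0.pkl","rb")); imaging.read_camera("top")
for l in("tub","bowl","shaker"):
    r=spotter.trace("top",l); print(l,[np.round(q["uv"],1) for q in r[:1]],np.round(d["top",l][0]["uv"],1))
s=state(); print(s["time"],s["contact_force"])
print(ctrl.sign_off())
E
```

```text
tub [array([382.3, 212. ])] [378.8 210.5]
bowl [array([224.4, 139.8])] [224.7 140.1]
shaker [array([269.2, 210.2])] [159.  231.6]
25.95 [ 0.41140252 -0.15593612 -0.18423052]
the job is handed in; nothing more can be done
None
```

I handed the job in at about 26 s of the 67 s allowed. The jar is in the caddy, the lid is shut, the bail is hooked and the lever is pressed flat; no verdict was reported.

- **Jar:** I lifted it out along its own axis and set it down on the caddy floor. The top view before closing the lid showed it upright. I couldn't see it again once the lid was shut.
- **Lid and bail:** I pushed the lid past its tipping point and it sank shut by itself. I then swung the bail over by its balls. The last scene view fits the crossbar sitting behind the tooth and not on top of it. The pictures are coarse at that scale, so this rests on matching the expected position.
- **Lever:** I pressed it to a firm stop at about 25 N. It stayed flat after I let go, and the arm finished clear with close to no force on the tool.
- **Things to leave alone:**
  - **Bowl:** it had not moved.
  - **Tub:** the network placed it about 4 pixels from its first reading. I put that down to detection noise, as the arm never went down near it, but I didn't check it further.
  - **Shaker:** the final network check failed because it reported a spot on the caddy. The last wide top view showed the shaker still in its bay.

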